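# Pack the sanding block in its case and fasten the hasp

## Robot

A 7-joint arm with a two-finger parallel gripper is mounted at the origin on the work surface; the furniture and walls round the work are solid. World frame = base frame: x ahead of the robot, y to its left, z up, the work surface at z = 0. Lengths are in m, angles in rad, forces in N, time in s.
With the tool pointing down it reaches from about 0.425 to 0.925 m from the base axis. Payload 6.8 kg.
Tool frame: the origin (TCP) lies at the centre of the arm's flange, where the gripper is bolted on; the fingertips stand 173 mm ahead of it and the grasp point (between the pads) lies 155 mm ahead of it (r.hold_point_z is the distance from the TCP to the grasp point, in m); z points along the fingers, x is the direction in which the jaws open and shut, and the axes are right-handed (so a half turn about z gives the same grasp; the last joint's range is limited). The gripper opens to 85 mm and grips with 20 to 120 N. Pads are 22 mm wide; open, the fingers measure 114 mm over their backs; the gripper's body (76 mm by 85 mm) begins 54 mm behind the grasp point. The pads swing forward as they close: fully open they stand 13 mm farther back than shut.
Start: joints at [1.062, 0.477, 0.022, 1.555, -0.011, 1.109, -0.083], TCP at [0.263, -0.622, 0.405] pointing down, gripper open.
Joint ranges: [-2.96, 2.96], [-0.34, 2.1], [-1.41, 1.46], [0.24, 2.44], [-1.37, 4.51], [0.17, 1.92], [-2.96, 2.96]. Speed limits (rad/s): [2.39, 2.39, 3.14, 3.14, 3.14, 3.14, 3.14].

## Interface

Orientations are given as a rotation vector (axis times angle).
In Python, from bench import r gives the robot as it stands.
- The arm moves only by the tool apply_moves, never from a script. Its arguments are lists of equal length, an entry for each row: "dp": the shift along the tool's x, y, z scaled (see below), a list of three; "twist": the turn, a rotation vector about the tool's x, y, z scaled (see below), a list of three; "jaw": the closure in counts, from 0 (fully open) to 255 (shut). In form: {"dp": [[x, y, z], ...], "twist": [[rx, ry, rz], ...], "jaw": [jaw, ...]}. A call has 1 to 20 rows; each row shifts and turns the pose as measured when the row begins, along the tool's axes as they then stand; what a row does not reach is not made up. The controller multiplies each number of a shift by 12 cm and each number of a turn by 120 degrees. A row lasts 1/10 s, in which the tool goes at most 50 mm and 8.59 degrees, less where a joint would pass 70% of its speed; a pose out of reach is approached as far as the arm can. A call with a number of a shift or a turn outside -1 to 1 is refused whole. A call with a gripper value outside its range is refused whole. The fingers move at their own pace and stop on an object; "grip_force" is the grip in N (left out, the last holds). Time passes only in rows, so rows that do not move let the fingers close. It gives the time, the measured TCP pose, the force and the opening at its end, in the units of the state.
- r.get_obs(): the state, without advancing time (a new reading comes with each control period).
- r.grab_frame(name): name is "scene" or "top" or "wrist"; returns a dict with "color" (480x640x3 uint8, red, green, blue), "z_map" (480x640 float32, m along the optical axis (not along the pixel's ray), 0 where there is no reading), "intrinsics" (3x3 intrinsics, pixels), "R" (3x3) and "t" (3): a world point X has camera coordinates R X + t; the wrist camera has in their place "hand_eye" (4x4, takes a point from camera to tool coordinates, whose origin is the TCP and whose axes are the tool frame's). Camera axes: x right, y down, z forward; pixel columns grow to the right and rows downward; lengths in m; the calibration is good to about 2 mm. A picture is of the moment at which its call begins: read the wrist's pose just before it.
- r.hand_in(): hands the job in, once; it reports no verdict.
The state is a dict: "clock": time; "joints": joint angles; "qvel": joint speeds; "tau": joint torques, N m; "tcp_pos": TCP position; "orientation": TCP orientation; "contact_force": force on the tool from outside, world axes, zero at the start; "moment": the same for the moment, N m; "grip_width": finger opening in m.
Only numpy, scipy, OpenCV 4.12 (cv2) and the standard library are available. Lean on these libraries where they do the work, as an engineer would, in place of code of your own. Each camera call takes 0.05 s, during which the arm holds its last target.

## Task

Put the brown sanding block away in the open wooden tool case: lay it flat in its bed between the four corner rails, fully down. Then shut the lid completely, and after that swing the steel hasp at the front up and over so that it lies flat on the lid with the staple standing through its slot. Leave the other things on the bench where they are.

Things in the scene. Friction and masses are not known exactly. Their poses are not given: they have to be found in the camera images.
- block_center (a point): centre of the loose sanding block: a plain brown rectangular block 60 (own x) x 100 (own y) x 31 mm high (own z), 50 to 90 g, lying flat on the bench with its centre 15 mm up. Grasp it across its 60 mm width.
- case: wooden tool case, fixed; outside 124 (own x) x 180 (own y) mm, 60 mm high without lid. Origin: centre of its underside, on the bench; z up; its front with the hasp looks to own -x, towards the robot; lid hinged on the +x side. Inside, between the corner rails (28 x 12 mm), each long side of the bed has a finger gap 50 mm along x and 48 mm deep to the side wall.
- seat (a point): centre of the block's bed, on the floor inside the case (24 mm above the bench, 36 mm below the rim); axes as the case. The bed is 106 mm along own x (wall to wall) by 66 mm along own y, between four corner rails 14 mm high: the block's 100 mm length goes along the case's x, 3 mm clear all round. Seated, its centre is 15 mm above this point; riding on a rail it stops the lid.
- lid_hinge (a point): middle of the lid's hinge line: rear upper edge of the case, 62 mm behind the case's centre, 60 mm above the bench; the line runs along the case's y and passes through the lower rear edge of the shut lid.
- lid (a joint): the lid's angle in rad: 0 shut, 1.57 upright; starts at 1.6 to 1.82 (leaning slightly back), stops at 1.9. The lid is a board 124 mm from hinge to front edge, 180 mm wide, 12 mm thick. The hinge is stiff: the lid stays where it is left and takes about 3 to 5 N near its free edge. Shut, its top is 72 mm above the bench. Open, it rises to 184 mm.
- lid_edge (a point): middle of the lid's free (front) edge, on its outer face (the top when shut).
- staple_top (a point): top of the steel staple on the lid's outer face, 84 mm from the hinge line and mid-way along the width: a U of 5 mm bar, 19 mm wide along the case's y, standing 24 mm proud.
- hasp_hinge (a point): middle of the hasp's hinge axis, on the front of the case, 67 mm ahead of the case's centre and 76 mm above the bench; the axis runs along the case's y.
- hasp (a joint): the hasp's angle in rad: 0 lying flat over the lid, staple through its slot (strap's middle plane level, 76 mm above the bench); 1.57 straight up; 3.1 sticking out level to the front. Starts at 2.1 to 2.6, up and outwards. Its hinge is stiff: it stays where it is left and takes about 1 N at its end.
- hasp_grip (a point): point on the middle plane of the hasp's strap, 66 mm from its hinge axis, in the solid end beyond the slot. The steel strap is 80 mm long from the axis, 40 mm wide (along the case's y), 4 mm thick, with a rolled end; its 22 mm square slot lies 34 to 56 mm from the axis. It can be pinched across its 40 mm width from above.
- tape_roll_center (a point): bystander: centre of a cream roll of masking tape, 100 mm across, 24 mm high, lying flat
- pliers_center (a point): bystander: centre of red-handled pliers, 65 x 131 x 12 mm, lying flat
- offcut_center (a point): bystander: centre of a striped wood offcut, 45 x 140 x 32 mm, narrower and longer than the sanding block
- spanner_center (a point): bystander: centre of a steel spanner, 36 x 191 x 6 mm, lying flat behind the case

How it is judged:
By the outcome, as a careful person would: the job done as asked, in the order asked, and still so for the second after the job is handed in, with the robot touching nothing.
It also fails if it takes over 72 s, if anything falls off the work surface, if the arm or the gripper's body presses on something with over 40 N, if the wrist force passes 120 N, or if a joint passes its speed limit or range.

## Working session

There is one attempt and no reset: what is moved stays moved. The work goes in short steps, Python scripts to look and compute and a tool call to move; the robot and the scene stay as the last step left them, time stands still between calls to the robot, and variables do not carry over. Pictures are saved under pics/ and viewed, and the job is handed in when it is done.

Besides the shell and the picture viewer there is one more tool, called after "Emit:" in YAML: its name, and indented under it one key for each argument. apply_moves: Moves the arm, as the interface text tells. Shifts and turns lie within -1 to 1; 1 stands for 12 cm of shift or 120 degrees of turn. Its arguments: {"type":"object","properties":{"dp":{"type":"array"},"twist":{"type":"array"},"jaw":{"type":"array"},"grip_force":{"type":"number"}},"required":["dp","twist","jaw"]}

```bash
ls; mkdir -p pics; python3 - <<'E'
from bench import r
import cv2,numpy as np
o=r.get_obs();print(o)
for n in ["scene","top"]:
    f=r.grab_frame(n);cv2.imwrite(f"pics/{n}0.png",f["color"][...,::-1]);np.savez(f"pics/{n}0.npz",**f)
    print(n,f["intrinsics"],f["R"],f["t"])
E
```

```text
pics
{'clock': 0.0, 'joints': array([ 1.06191812,  0.47780751,  0.02232919,  1.55647368, -0.01150744,
        1.10929605, -0.08311702]), 'qvel': array([-0.00174865,  0.00049309,  0.00167939, -0.00091007,  0.00126307,
        0.00075727, -0.00130083]), 'tau': array([-4.90156999e-04, -5.96455801e+01,  1.60725642e+00, -2.81198180e+01,
        1.23822250e-02,  9.29090835e-03,  5.05998980e-05]), 'tcp_pos': array([ 0.26324413, -0.62124485,  0.40371086]), 'orientation': array([-2.61841191e+00,  1.73428883e+00,  2.53534326e-03]), 'contact_force': array([-0.37777514,  0.0837932 , -0.16977584]), 'moment': array([ 0.02207729, -0.01968697, -0.00444669]), 'grip_width': 0.08525388420657437}
scene [[509.10728869   0.         327.26609943]
 [  0.         509.10728869 241.06213783]
 [  0.           0.           1.        ]] [[-0.85758285 -0.5140952   0.01605559]
 [-0.34323851  0.54876386 -0.76226344]
 [ 0.38306525 -0.65921495 -0.64706774]] [0.46399566 0.23237014 1.00973699]
top [[555.59180336   0.         320.00119248]
 [  0.         555.59180336 237.17340352]
 [  0.           0.           1.        ]] [[ 0.01511619 -0.99987602 -0.00440919]
 [-0.99761542 -0.01478473 -0.06741574]
 [ 0.0673422   0.00541775 -0.99771523]] [0.02364791 0.5121623  1.34017682]
```

View pics/scene0.png

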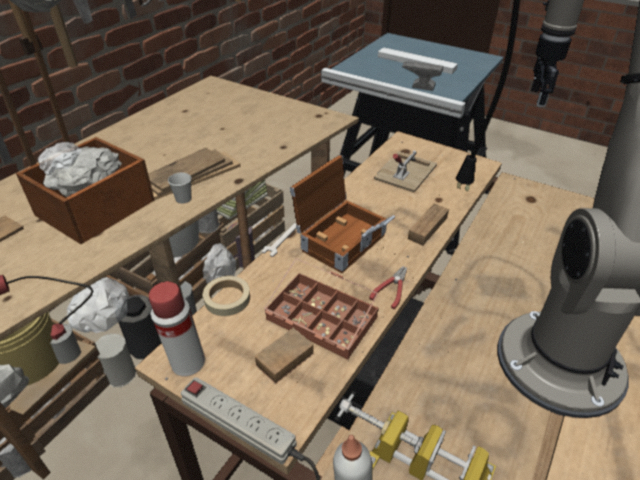

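View pics/top0.png

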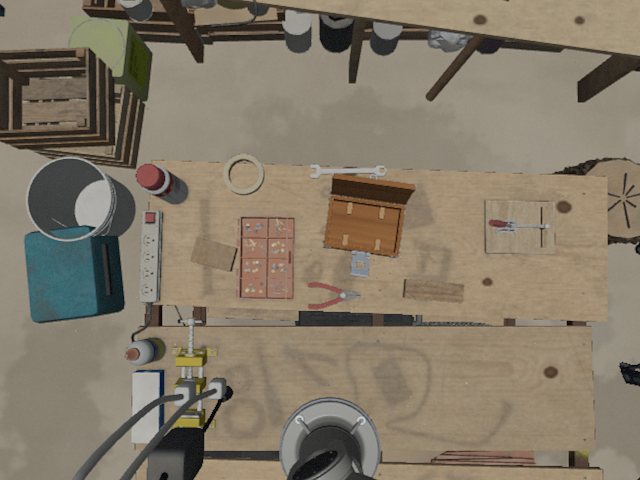

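The top view shows the sanding block at about (214,254), the case at (365,225) with its lid open towards row 187, the hasp at (360,263) and the offcut at (433,290). Next I'll take measurements.

```bash
cat > h.py <<'E'
import numpy as np,cv2
from scipy.spatial.transform import Rotation as Ro
def world(f):
    K=f["intrinsics"];z=f["z_map"];v,u=np.mgrid[:480,:640]
    P=np.stack([(u-K[0,2])/K[0,0]*z,(v-K[1,2])/K[1,1]*z,z],-1)
    return (P-f["t"])@f["R"]
def ray(f,u,v,h):
    K=f["intrinsics"];d=f["R"].T@np.array([(u-K[0,2])/K[0,0],(v-K[1,2])/K[1,1],1]);c=-f["R"].T@f["t"]
    return c+d*(h-c[2])/d[2]
def pix(f,X):
    c=f["R"]@np.asarray(X)+f["t"];p=f["intrinsics"]@c;return p[:2]/p[2]
E
python3 - <<'E'
from h import *
for n,(x0,x1,y0,y1) in {"top":(170,480,150,320),"scene":(240,460,140,390)}.items():
    f=dict(np.load(f"pics/{n}0.npz"));c=f["color"][y0:y1,x0:x1,::-1]
    s=min(800/(x1-x0),600/(y1-y0));cv2.imwrite(f"pics/{n}0c.png",cv2.resize(c,None,fx=s,fy=s,interpolation=cv2.INTER_CUBIC));print(n,s)
f=dict(np.load("pics/top0.npz"));W=world(f)
# block
z=W[...,2];print("bench z",np.median(z[270:280,420:470]))
m=((z>.02)&(z<.045)).astype(np.uint8)
m[:, :180]=0;m[:,238:400]=0;m[:,480:]=0;m[:200]=0;m[310:]=0
n,l,st,ce=cv2.connectedComponentsWithStats(m)
for i in range(1,n):
    if st[i,4]>200:
        P=W[l==i];c=P[:,:2].mean(0)
        ct=np.array([ray(f,u,v,np.median(P[:,2]))[:2] for v,u in np.argwhere(l==i)]).astype(np.float32)
        print(st[i],np.median(P[:,2]),c,cv2.minAreaRect(ct*1000))
E
```

```text
top 2.5806451612903225
scene 2.4
bench z -0.0011507351389123356
[ 191  238   46   34 1028] 0.031042145387278113 [0.4654228  0.28756414] ((465.3459777832031, 287.25579833984375), (101.44464874267578, 59.825321197509766), 76.14373779296875)
[ 404  279   61   24 1101] 0.03164233491369259 [ 0.38562681 -0.2442268 ] ((385.5577087402344, -243.89462280273438), (141.99185180664062, 44.83284378051758), 85.6797103881836)
```

View pics/top0c.png

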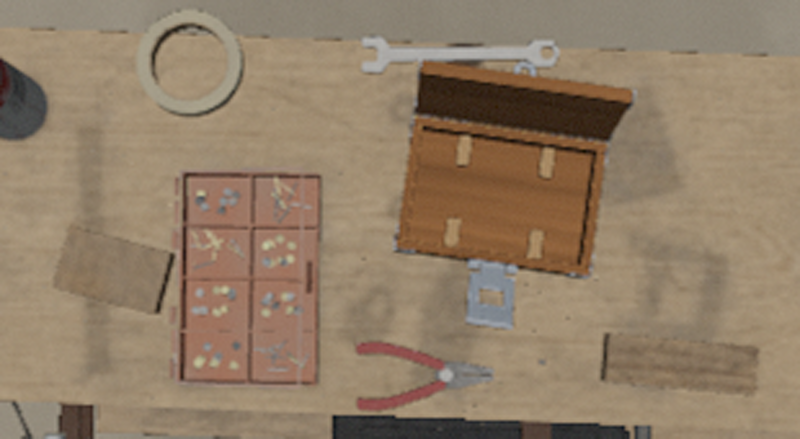

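View pics/scene0c.png

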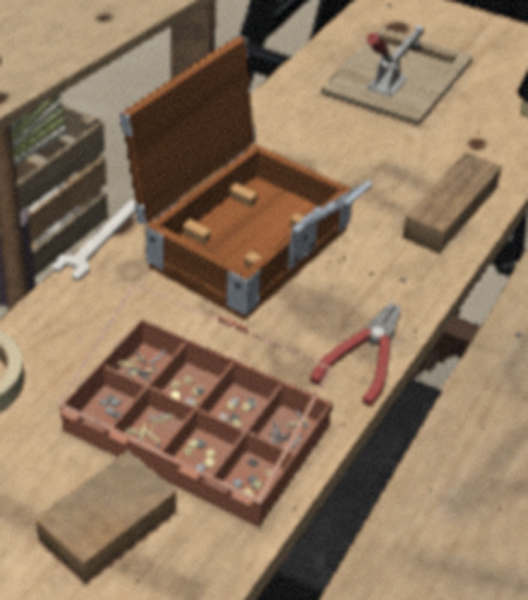

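```bash
python3 - <<'E'
from h import *
f=dict(np.load("pics/top0.npz"));W=world(f);z=W[...,2]
sub=np.zeros_like(z,bool);sub[180:262,320:412]=1
m=sub&(abs(z-.0605)<.006)
cv2.imwrite("pics/m.png",cv2.resize(m[150:290,300:440].astype(np.uint8)*255,None,fx=4,fy=4,interpolation=0))
P=W[m][:,:2];print(m.sum())
# iterate rim
r=cv2.minAreaRect((P*1000).astype(np.float32));print(r)
fl=sub&(abs(z-.024)<.006);print("floor",fl.sum(),cv2.minAreaRect((W[fl][:,:2]*1000).astype(np.float32)))
# hasp
hm=np.zeros_like(z,bool);hm[248:282,345:375]=1
h=hm&(z>.05);Q=W[h];print("hasp",h.sum(),Q.min(0),Q.max(0))
fr=f["color"].astype(int)
bl=hm&(fr[...,2]>fr[...,0]+0)&(z>.06);Q=W[bl];print(bl.sum(),Q.mean(0))
c=Q.mean(0);u,s,v=np.linalg.svd(Q-c);print(v,s/np.sqrt(len(Q)));pj=(Q-c)@v.T;print(pj.min(0),pj.max(0))
# tray
t=W[220:300,240:295];print("tray z",np.percentile(t[...,2],[50,90,99]))
li=W[175:200,330:415];k=li[...,2]>.08;L=li[k];c=L.mean(0);u,s,v=np.linalg.svd(L-c);print("lid",c,v,L[:,2].max())
E
```

```text
1013
((538.9421997070312, -73.80773162841797), (182.20750427246094, 128.28005981445312), 82.54328918457031)
floor 2558 ((534.2405395507812, -68.87602996826172), (171.7486572265625, 117.13394927978516), 82.65695190429688)
hasp 477 [ 0.41669513 -0.09710255  0.05174135] [0.48497697 0.02395642 1.37174689]
332 [ 0.44659359 -0.05996209  0.11996406]
[[-0.04599061  0.06901074  0.99655526]
 [ 0.99874944 -0.01640412  0.04722784]
 [-0.01960684 -0.99748104  0.06817   ]] [0.12174453 0.01708244 0.01154331]
[-0.05507278 -0.02704655 -0.01946359] [1.25446978 0.03151473 0.02252914]
tray z [0.00315318 0.0276057  0.08582492]
lid [ 0.61441206 -0.08129952  0.15129585] [[-0.09958086  0.07374988  0.9922926 ]
 [ 0.11199573  0.99174315 -0.06246978]
 [-0.98870653  0.10491174 -0.10701831]] 1.3717468904551715
```

View pics/m.png

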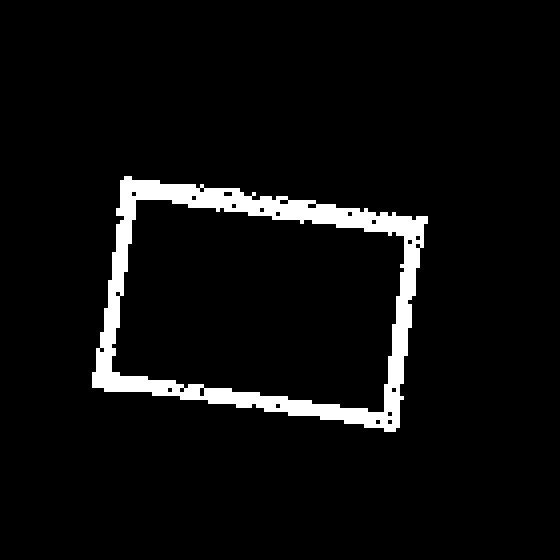

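```bash
python3 - <<'E'
from h import *
f=dict(np.load("pics/top0.npz"));W=world(f);z=W[...,2]
g=f["color"].astype(int)
sub=np.zeros_like(z,bool);sub[200:252,330:402]=1
m=(sub&(g[...,1]>120)).astype(np.uint8)
n,l,st,ce=cv2.connectedComponentsWithStats(m)
cs=[]
for i in range(1,n):
    if st[i,4]>15: 
        p=ray(f,*ce[i],.038);print(st[i],ce[i],p,np.median(z[l==i]));cs.append(p[:2])
cs=np.array(cs);print(cs.mean(0))
# rim lines from outer edges w/ ray-plane at .06 : side/front edges
msk=(sub|True)&(abs(z-.0605)<.006);msk[:180]=0;msk[262:]=0;msk[:,:320]=0;msk[:,412:]=0
pts=np.array([ray(f,u,v,.06)[:2] for v,u in np.argwhere(msk)])
for yaw in np.radians([-8.5,-8,-7.5,-7,-6.5]):
    ex=np.array([np.cos(yaw),np.sin(yaw)]);ey=np.array([-ex[1],ex[0]])
    a=pts@ex;b=pts@ey
    h,_=np.histogram(a,bins=np.arange(.45,.65,.002));h2,_=np.histogram(b,bins=np.arange(-.12,.14,.002))
    print(np.degrees(yaw),(h.astype(float)**2).sum(),(h2.astype(float)**2).sum())
yaw=np.radians(-7.5);ex=np.array([np.cos(yaw),np.sin(yaw)]);ey=np.array([-ex[1],ex[0]])
a=pts@ex;b=pts@ey;print(np.percentile(a,[.2,1,99,99.8]),np.percentile(b,[.2,1,99,99.8]))
h,e=np.histogram(a,bins=np.arange(.465,.62,.003));print(e[0],h)
h,e=np.histogram(b,bins=np.arange(-.1,.1,.003));print(e[0],h)
print("rails",cs@ex,cs@ey)
# hasp: blue-gray contiguous
hm=np.zeros_like(z,bool);hm[248:282,345:375]=1
bl=hm&(g[...,2]>g[...,0])&(z>.06)&(z<.2);Q=W[bl];Q2=np.c_[Q[:,:2]@ex,Q[:,:2]@ey,Q[:,2]];print(np.percentile(Q2,[1,50,99],axis=0))
k=np.polyfit(Q2[:,0],Q2[:,2],1);print(k,np.degrees(np.arctan(k[0])))
li=W[175:200,330:415];k=(li[...,2]>.07)&(li[...,2]<.2);L=li[k];L2=np.c_[L[:,:2]@ex,L[:,:2]@ey,L[:,2]];print("lid",np.percentile(L2,[1,50,99],axis=0),np.polyfit(L2[:,2],L2[:,0],1))
E
```

```text
[347 203   5  11  38] [349.26315789 207.78947368] [ 0.58249391 -0.03836209  0.038     ] 0.036949450175815204
[379 208   6  11  39] [381.61538462 212.61538462] [ 0.57192343 -0.11650881  0.038     ] 0.03716915513831459
[342 235   7  10  42] [344.9047619  239.45238095] [ 0.50575105 -0.02876982  0.038     ] 0.03739592164099188
[375 239   5  11  40] [377.05 244.35] [ 0.49510562 -0.10613112  0.038     ] 0.03717032628540241
[399 240   3  12  25] [400.32 246.56] [ 0.49062125 -0.16203382  0.038     ] 0.0007462786607391533
[330 249  17   3  36] [336.36111111 250.30555556] [ 0.47932762 -0.00857057  0.038     ] -0.0004895180113656674
[ 0.52087048 -0.07672937]
-8.5 38839.0 21209.0
-8.0 40011.0 21489.0
-7.499999999999999 40807.0 21725.0
-7.0 40515.0 21631.0
-6.5 39759.0 21339.0
[0.48011404 0.48108661 0.60770752 0.6082118 ] [-0.0936246  -0.09257368  0.08728961  0.08820389]
0.465 [ 0  0  0  0  2 66 95 95 45 10 11 11 11  8 10  9 10 10  9 10 11  8  9  8
 11 10 10  9 10 10  8 10 10  8 10 10 10 10  8 10 13  9 10 56 90 95 87 51
  0  0  0]
-0.1 [ 0  0 48 63 66 45 12 10 12 11 13  9 10 11 12 10 11 11 11  9 10 13 13  9
 10 11 14  9 11 12 11 10 10 13 10  8 11 12 12 10 10 11 12 10 11 11 11  9
 12 12 12  8 11 12 10  9 13 13 12 45 65 67 34  0  0  0]
rails [0.58251785 0.582238   0.5051795  0.50472281 0.50757357 0.47634559] [ 0.03799682 -0.04086108  0.03749007 -0.0405989  -0.09660867  0.05406756]
[[ 0.42361614 -0.02118825  0.07475852]
 [ 0.45238561 -0.00162126  0.10759477]
 [ 0.4798737   0.01691342  0.14039876]]
[-1.15260781  0.62830294] -49.055164412697174
lid [[ 0.60711    -0.08941265  0.07356361]
 [ 0.61922611  0.00086081  0.14986852]
 [ 0.64653935  0.08612387  0.18580527]] [0.19190097 0.59222336]
```

Emit:
apply_moves:
  dp:
    - [0,0,0]
    - [0,0,0]
    - [0,0,0]
    - [0,0,0]
    - [0,0,0]
    - [0,0,0]
    - [0,0,0]
    - [0.187,-0.352,0]
    - [0.187,-0.352,0]
    - [0.187,-0.352,0]
    - [0.187,-0.352,0]
  twist:
    - [0,0,-0.0635]
    - [0,0,-0.0635]
    - [0,0,-0.0635]
    - [0,0,-0.0635]
    - [0,0,-0.0635]
    - [0,0,-0.0635]
    - [0,0,-0.0635]
    - [0,0,0]
    - [0,0,0]
    - [0,0,0]
    - [0,0,0]
  jaw: [0,0,0,0,0,0,0,0,0,0,0]

```text
clock: 1.2
tcp_pos: [0.3799, -0.4753, 0.3967]
orientation: [-3.116, 0.337, 0.018]
contact_force: [1.4, -0.4, -0.4]
grip_width: 0.0856
```

```bash
cat >> h.py <<'E'
YAW=np.radians(-7.5);EX=np.array([np.cos(YAW),np.sin(YAW)]);EY=np.array([-EX[1],EX[0]])
def st():
    from bench import r
    o=r.get_obs();R=Ro.from_rotvec(o["orientation"]).as_matrix()
    print("t",round(o["clock"],2),"tcp",o["tcp_pos"].round(4),"jawdir",round(np.degrees(np.arctan2(R[1,0],R[0,0])),2),"tilt",np.degrees(R[:2,2]).round(2),"ab",(o["tcp_pos"][:2]@EX).round(4),(o["tcp_pos"][:2]@EY).round(4),"F",o["contact_force"].round(1),"w",round(o["grip_width"],4),"q",o["joints"].round(2))
    return o,R
def go(p,jd):
    "delta to TCP pos p with tool down and jaw direction jd deg: tool units, rotate-then-shift and shift-then-rotate"
    o,R=st();j=np.radians(jd);Rt=np.array([[np.cos(j),np.sin(j),0],[np.sin(j),-np.cos(j),0],[0,0,-1]])
    d=np.array(p)-o["tcp_pos"]
    tw=Ro.from_matrix(R.T@Rt).as_rotvec(degrees=True)
    print("d mm",(d*1000).round(1),"shift-now",(R.T@d/.12).round(3),"shift-after-rot",(Rt.T@d/.12).round(3),"len mm",round(np.linalg.norm(d)*1000),"twist units",(tw/120).round(4),"deg",tw.round(1))
def ab(a,b,z): return np.r_[EX*a+EY*b,z]
E
python3 -c "
from h import *
go((.55,-.3,.4),-13.86)"
```

```text
t 1.2 tcp [ 0.3799 -0.4753  0.3967] jawdir -12.34 tilt [-0.61  0.46] ab 0.4387 -0.4217 F [ 1.4 -0.4 -0.4] w 0.0856 q [ 0.98  0.39 -0.24  1.71  0.11  1.06  0.49]
d mm [170.1 175.3   3.3] shift-now [ 1.072 -1.73  -0.031] shift-after-rot [ 1.026 -1.758 -0.027] len mm 244 twist units [-0.0026  0.0058  0.0127] deg [-0.3  0.7  1.5]
```

Emit:
apply_moves:
  dp:
    - [0.2,-0.352,0]
    - [0.2,-0.352,0]
    - [0.2,-0.352,0]
    - [0.2,-0.352,0]
    - [0.2,-0.352,-0.02]
    - [-0.143,-0.352,-0.02]
    - [-0.143,-0.352,0]
    - [-0.143,-0.352,0]
    - [-0.143,-0.352,0]
    - [-0.143,-0.352,0]
    - [-0.143,-0.352,0]
    - [-0.143,-0.352,0]
    - [-0.143,-0.352,0]
    - [-0.143,-0.352,0]
    - [-0.143,-0.352,0.1]
    - [-0.143,-0.352,0.1]
    - [-0.143,-0.352,0.1]
    - [0,0,0]
  twist:
    - [0,0,0.006]
    - [0,0,0.006]
    - [0,0,0]
    - [0,0,0]
    - [0,0,0]
    - [0,0,0]
    - [0,0,0]
    - [0,0,0]
    - [0,0,0]
    - [0,0,0]
    - [0,0,0]
    - [0,0,0]
    - [0,0,0]
    - [0,0,0]
    - [0,0,0]
    - [0,0,0]
    - [0,0,0]
    - [0,0,0]
  jaw: [0,0,0,0,0,0,0,0,0,0,0,0,0,0,0,0,0,0]

```text
clock: 3.0
tcp_pos: [0.4646, 0.2792, 0.3671]
orientation: [-3.108, 0.364, 0.024]
contact_force: [-0.4, -0.4, 0.0]
grip_width: 0.0856
```

```bash
python3 -c "
from h import *
go((.465,.287,.29),-13.86)
from bench import r
f=r.grab_frame('wrist');np.savez('pics/w1.npz',**f);cv2.imwrite('pics/w1.png',f['color'][...,::-1]);print(f['hand_eye'])"
```

```text
t 3.0 tcp [0.4646 0.2792 0.3671] jawdir -13.36 tilt [-0.8   0.81] ab 0.4242 0.3375 F [-0.4 -0.4  0. ] w 0.0856 q [-0.17  0.36 -0.59  1.88  0.22  0.97 -1.09]
d mm [  0.4   7.8 -77.1] shift-now [-0.001 -0.057  0.643] shift-after-rot [-0.012 -0.064  0.642] len mm 77 twist units [-0.005   0.0081  0.0041] deg [-0.6  1.   0.5]
[[ 9.99999493e-01 -8.92094431e-04  4.66052043e-04  1.07847319e-03]
 [ 7.12941315e-04  9.54675331e-01  2.97648289e-01 -7.57312256e-02]
 [-7.10458769e-04 -2.97647806e-01  9.54675484e-01  3.06331834e-02]
 [ 0.00000000e+00  0.00000000e+00  0.00000000e+00  1.00000000e+00]]
```

View pics/w1.png

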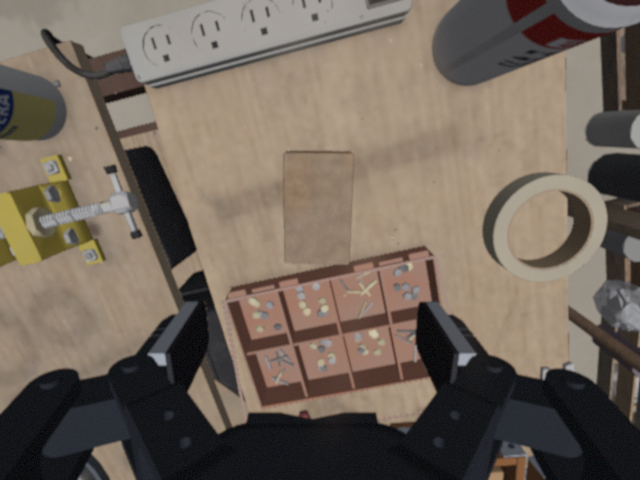

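The wrist view shows the block at about (318,207), lined up between the jaws, with the sorting tray just beside it at row 265. I'll measure it with the wrist camera as well.

```bash
cat >> h.py <<'E'
def wworld(f,o):
    "wrist frame -> world points, also returns fake R,t so ray()/pix() work"
    R=Ro.from_rotvec(o["orientation"]).as_matrix();T=np.eye(4);T[:3,:3]=R;T[:3,3]=o["tcp_pos"]
    M=np.linalg.inv(T@f["hand_eye"]);f["R"]=M[:3,:3];f["t"]=M[:3,3];return world(f)
E
python3 - <<'E'
from h import *
from bench import r
o,R=st();f=dict(np.load('pics/w1.npz'));W=wworld(f,o);z=W[...,2]
print("bench",np.median(z[180:240,400:470]))
m=(z>.022)&(z<.04);m[:140]=0;m[275:]=0;m[:,:270]=0;m[:,370:]=0
n,l,s,c=cv2.connectedComponentsWithStats(m.astype(np.uint8));i=1+np.argmax(s[1:,4])
print(s[i],np.median(z[l==i]))
ct=np.array([ray(f,u,v,.031)[:2] for v,u in np.argwhere(l==i)]).astype(np.float32)
print(cv2.minAreaRect(ct*1000))
go((.465,.287,.178),-13.86)
E
```

```text
t 3.05 tcp [0.4658 0.2763 0.3673] jawdir -13.53 tilt [-0.76  0.69] ab 0.4258 0.3348 F [0.1 0.1 0.5] w 0.0854 q [-0.17  0.36 -0.59  1.88  0.22  0.97 -1.09]
bench -0.00046994238298016136
[ 283  151   71  113 7585] 0.03155417699613479
((468.7115478515625, 285.1734619140625), (99.81599426269531, 59.61721420288086), 75.82483673095703)
t 3.05 tcp [0.4658 0.2763 0.3673] jawdir -13.53 tilt [-0.76  0.69] ab 0.4258 0.3348 F [0.1 0.1 0.5] w 0.0854 q [-0.17  0.36 -0.59  1.88  0.22  0.97 -1.09]
d mm [  -0.8   10.7 -189.3] shift-now [-0.003 -0.071  1.578] shift-after-rot [-0.028 -0.085  1.577] len mm 190 twist units [-0.0041  0.0075  0.0027] deg [-0.5  0.9  0.3]
```

Emit:
apply_moves:
  dp:
    - [-0.01,-0.09,0.3]
    - [0,0,0.3]
    - [0,0,0.3]
    - [0,0,0.3]
    - [0,0,0.15]
    - [0,0,0.05]
    - [0,0,0]
  twist:
    - [-0.005,0.008,0.004]
    - [0,0,0]
    - [0,0,0]
    - [0,0,0]
    - [0,0,0]
    - [0,0,0]
    - [0,0,0]
  jaw: [0,0,0,0,0,0,0]

```text
clock: 3.75
tcp_pos: [0.4719, 0.2797, 0.1947]
orientation: [3.109, -0.398, 0.01]
contact_force: [0.0, 1.3, 0.9]
grip_width: 0.0853
```

```bash
python3 -c "
from h import *
go((.4665,.2877,.178),-14)"
```

```text
t 3.75 tcp [0.4719 0.2797 0.1947] jawdir -14.6 tilt [ 0.3  -0.43] ab 0.4314 0.3389 F [0.  1.3 0.9] w 0.0853 q [-0.29  0.61 -0.46  1.98  0.44  0.65 -1.29]
d mm [ -5.4   8.  -16.7] shift-now [-0.061 -0.054  0.139] shift-after-rot [-0.06  -0.054  0.139] len mm 19 twist units [ 0.0029 -0.0033 -0.005 ] deg [ 0.3 -0.4 -0.6]
```

Emit:
apply_moves:
  dp:
    - [-0.06,-0.055,0.05]
    - [0,0,0.05]
    - [0,0,0.02]
    - [0,0,0]
  twist:
    - [0.003,-0.003,-0.005]
    - [0,0,0]
    - [0,0,0]
    - [0,0,0]
  jaw: [0,0,0,0]

```text
clock: 4.15
tcp_pos: [0.4678, 0.2886, 0.1825]
orientation: [-3.114, 0.383, -0.007]
contact_force: [-0.7, -0.1, 0.7]
grip_width: 0.0852
```

```bash
python3 -c "
from h import *
go((.4665,.2877,.178),-14)"
```

```text
t 4.15 tcp [0.4678 0.2886 0.1825] jawdir -14.03 tilt [0.29 0.2 ] ab 0.4261 0.3472 F [-0.7 -0.1  0.7] w 0.0852 q [-0.31  0.63 -0.45  1.98  0.45  0.62 -1.31]
d mm [-1.3 -0.9 -4.5] shift-now [-0.009  0.01   0.038] shift-after-rot [-0.009  0.01   0.038] len mm 5 twist units [-0.0022 -0.002  -0.0002] deg [-0.3 -0.2 -0. ]
```

Emit:
apply_moves:
  dp:
    - [-0.009,0.008,0.038]
    - [0,0,0]
    - [0,0,0]
    - [0,0,0]
    - [0,0,0]
    - [0,0,0]
    - [0,0,0]
  twist:
    - [-0.002,-0.002,0]
    - [0,0,0]
    - [0,0,0]
    - [0,0,0]
    - [0,0,0]
    - [0,0,0]
    - [0,0,0]
  jaw: [0,255,255,255,255,255,255]
  grip_force: 40

```text
clock: 4.85
tcp_pos: [0.4669, 0.288, 0.1786]
orientation: [-3.117, 0.384, -0.002]
contact_force: [-1.1, -0.5, 0.0]
grip_width: 0.0591
```

```bash
python3 -c "
from h import *
go((.4665,.2877,.178),-14)
from bench import r
f=r.grab_frame('wrist');np.savez('pics/w2.npz',**f);cv2.imwrite('pics/w2.png',f['color'][...,::-1])"
```

```text
t 4.85 tcp [0.4669 0.288  0.1786] jawdir -14.04 tilt [0.07 0.04] ab 0.4253 0.3465 F [-1.1 -0.5  0. ] w 0.0591 q [-0.32  0.63 -0.45  1.99  0.46  0.62 -1.31]
d mm [-0.4 -0.3 -0.6] shift-now [-0.003  0.003  0.005] shift-after-rot [-0.003  0.003  0.005] len mm 1 twist units [-0.0005 -0.0005 -0.0003] deg [-0.1 -0.1 -0. ]
```

View pics/w2.png

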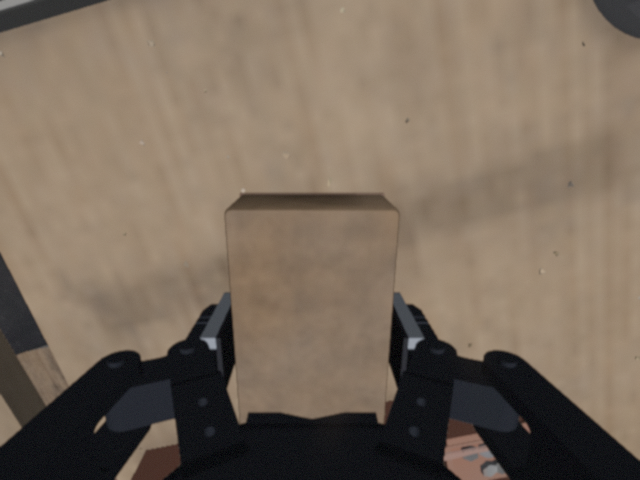

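The block is gripped at a width of 59 mm, and its top far edge is at about row 211. I'll work out its offset along the tool's y.

```bash
python3 - <<'E'
from h import *
from bench import r
o,R=st();f=dict(np.load('pics/w2.npz'));W=wworld(f,o)
g=f["color"].astype(int).sum(2)
for u in (260,310,370):
    print(u,[int(x) for x in g[195:222:1,u]])
for u,v in ((240,211),(312,211),(385,211)):
    p=ray(f,u,v,.031);print(R.T@(p-o["tcp_pos"]),W[v+3,u])
for v in (230,300): # side edges
    row=f["color"][v].astype(int).sum(1);d=abs(np.diff(row));print(v,[ (int(i),int(d[i])) for i in np.argsort(d)[-8:]])
E
```

```text
t 4.9 tcp [0.4669 0.288  0.1786] jawdir -14.04 tilt [0.07 0.04] ab 0.4253 0.3465 F [-0.2  0.2 -0.8] w 0.0595 q [-0.32  0.63 -0.45  1.99  0.46  0.62 -1.31]
260 [169, 159, 170, 178, 171, 180, 186, 186, 184, 200, 203, 213, 224, 242, 269, 304, 338, 347, 344, 340, 342, 340, 346, 342, 345, 350, 348]
310 [156, 133, 134, 148, 161, 170, 166, 174, 192, 203, 209, 212, 222, 229, 262, 310, 336, 347, 343, 342, 340, 342, 342, 349, 346, 349, 345]
370 [216, 197, 203, 211, 212, 223, 225, 221, 228, 231, 235, 242, 248, 257, 279, 305, 335, 344, 342, 337, 345, 337, 336, 337, 336, 336, 341]
[-0.02291269 -0.04877984  0.14761897] [0.45648898 0.34001105 0.03127326]
[ 0.00126498 -0.04875266  0.14764546] [0.47992778 0.33405433 0.03100692]
[ 0.02579691 -0.04872509  0.14767235] [0.50389677 0.32783536 0.03021605]
230 [(398, 13), (416, 13), (399, 14), (397, 15), (223, 20), (396, 21), (226, 24), (224, 46)]
300 [(404, 44), (391, 45), (219, 53), (25, 54), (392, 56), (403, 67), (23, 91), (24, 95)]
```

Emit:
apply_moves:
  dp:
    - [0,0,-0.2]
    - [0,0,-0.36]
    - [0,0,-0.36]
    - [0,0,-0.36]
    - [0.163,0.347,-0.1]
    - [0.163,0.347,0]
    - [0.163,0.347,0]
    - [0.163,0.347,0]
    - [0.163,0.347,0]
    - [0.163,0.347,0]
    - [0.163,0.347,0]
    - [0.163,0.347,0]
    - [0,0,0]
    - [0,0,0]
    - [0,0,0]
    - [0,0,0]
    - [0,0,0]
    - [0,0,0]
    - [0,0,0]
    - [0,0,0]
  twist:
    - [0,0,0]
    - [0,0,0]
    - [0,0,0]
    - [0,0,0]
    - [0,0,0]
    - [0,0,0]
    - [0,0,0]
    - [0,0,0]
    - [0,0,0]
    - [0,0,0]
    - [0,0,0]
    - [0,0,0]
    - [0,0,-0.067]
    - [0,0,-0.067]
    - [0,0,-0.067]
    - [0,0,-0.067]
    - [0,0,-0.067]
    - [0,0,-0.067]
    - [0,0,-0.067]
    - [0,0,-0.067]
  jaw: [255,255,255,255,255,255,255,255,255,255,255,255,255,255,255,255,255,255,255,255]

```text
clock: 6.9
tcp_pos: [0.5396, -0.0876, 0.3499]
orientation: [2.813, 1.399, 0.004]
contact_force: [0.5, 0.1, -0.8]
grip_width: 0.0589
```

```bash
python3 -c "
from h import *
go(ab(.5435,-.002,.30),82.5)"
```

```text
t 6.9 tcp [ 0.5396 -0.0876  0.3499] jawdir 52.88 tilt [0.15 0.06] ab 0.5464 -0.0164 F [ 0.5  0.1 -0.8] w 0.0589 q [ 0.61  0.41 -0.7   1.88  0.32  0.96  0.68]
d mm [ -1.   14.7 -49.9] shift-now [ 0.092 -0.081  0.416] shift-after-rot [ 0.12  -0.024  0.416] len mm 52 twist units [ 0.0009 -0.001  -0.2468] deg [  0.1  -0.1 -29.6]
```

Emit:
apply_moves:
  dp:
    - [0,0,0]
    - [0,0,0]
    - [0,0,0]
    - [0,0,0]
    - [0.12,-0.024,0.2]
    - [0,0,0.2]
    - [0,0,0]
    - [0,0,0]
  twist:
    - [0,0,-0.062]
    - [0,0,-0.062]
    - [0,0,-0.062]
    - [0,0,-0.06]
    - [0,0,0]
    - [0,0,0]
    - [0,0,0]
    - [0,0,0]
  jaw: [255,255,255,255,255,255,255,255]

```text
clock: 7.7
tcp_pos: [0.5377, -0.0734, 0.301]
orientation: [2.336, 2.099, 0.003]
contact_force: [-0.4, 0.0, 0.2]
grip_width: 0.059
```

```bash
python3 -c "
from h import *
go(ab(.5435,-.002,.30),82.5)
from bench import r
f=r.grab_frame('wrist');np.savez('pics/w3.npz',**f);cv2.imwrite('pics/w3.png',f['color'][...,::-1])
f=r.grab_frame('top');np.savez('pics/t3.npz',**f);cv2.imwrite('pics/t3.png',f['color'][...,::-1])
f=r.grab_frame('scene');np.savez('pics/s3.npz',**f);cv2.imwrite('pics/s3.png',cv2.resize(f['color'][120:300,240:460,::-1],None,fx=3,fy=3))"
```

```text
t 7.7 tcp [ 0.5377 -0.0734  0.301 ] jawdir 83.86 tilt [0.13 0.04] ab 0.5426 -0.0026 F [-0.4  0.   0.2] w 0.059 q [ 0.63  0.5  -0.78  1.93  0.45  0.89  1.09]
d mm [ 0.9  0.5 -1. ] shift-now [0.005 0.007 0.008] shift-after-rot [0.005 0.007 0.008] len mm 1 twist units [ 0.001  -0.0004  0.0113] deg [ 0.1 -0.1  1.4]
```

View pics/w3.png

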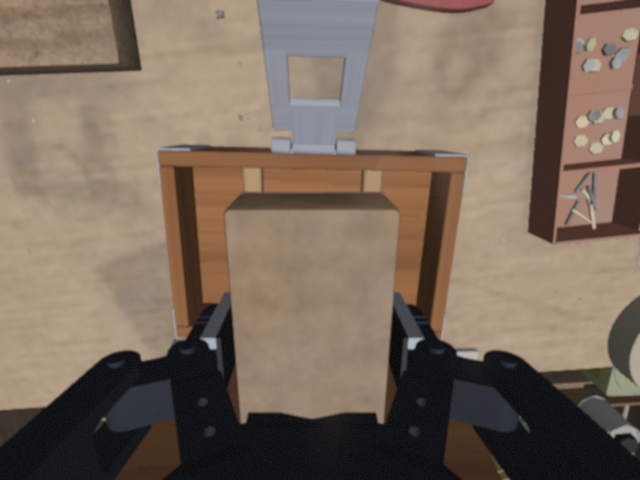

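View pics/s3.png

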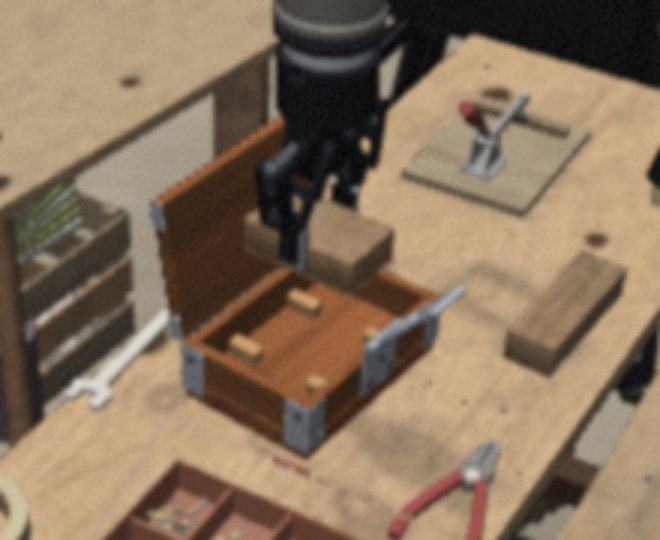

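The wrist view shows the block over the open case. The front rim is near row 158, the side walls are at columns 180 and 450, and the hasp is above at (318,75). I'll measure the case in this view.

```bash
python3 - <<'E'
from h import *
f=dict(np.load('pics/w3.npz'))
o=dict(orientation=np.array([2.336,2.099,.003]),tcp_pos=np.array([.5377,-.0734,.301]))
W=wworld(f,o);z=W[...,2]
m=(abs(z-.060)<.005);m[:140]=0;m[340:]=0;m[:,:150]=0;m[:,475:]=0
pts=np.array([ray(f,u,v,.06)[:2] for v,u in np.argwhere(m)]);vu=np.argwhere(m);print(len(pts),np.median(z[m]))
a=pts@EX;b=pts@EY
print("b pct",np.percentile(b,[.5,2,98,99.5]),"a",np.percentile(a,[.5,2,50]))
for lo,hi in ((-.11,-.08),(.07,.1)):
    k=(b>lo)&(b<hi)&(a>.50);p=np.polyfit(a[k],b[k],1);print("side",b[k].min(),b[k].mean(),b[k].max(),k.sum(),"slope deg",np.degrees(np.arctan(p[0])))
k=(a<.495);p=np.polyfit(b[k],a[k],1);print("front",np.percentile(a[k],[1,50,99]),"slope deg",np.degrees(np.arctan(p[0])))
# front rails (light) inner edges
g=f["color"].astype(int)
for v in (172,178,184):print(v,[int(x) for x in g[v,235:270,1]],[int(x) for x in g[v,355:390,1]])
for v in (178,184):
  for u in (244,262,363,381): q=ray(f,u,v,.038)[:2];print(u,v,q@EX,q@EY, z[v,u])
E
```

```text
10692 0.05991134783640008
b pct [-0.0936431  -0.09286555  0.08531308  0.08606261] a [0.48142908 0.48241794 0.49545051]
side -0.09480469668395394 -0.08815639338625925 -0.0802511075672675 2635 slope deg -0.1873834733652689
side 0.07475357328578514 0.08077622766867336 0.08668545897770268 2409 slope deg 0.6562969769242977
front [0.48142623 0.48699377 0.49402014] slope deg -0.07166159827485602
172 [98, 100, 99, 97, 100, 99, 100, 106, 120, 132, 141, 145, 146, 145, 145, 147, 148, 146, 147, 149, 146, 147, 146, 146, 138, 125, 96, 78, 83, 94, 98, 101, 101, 101, 101] [108, 107, 106, 108, 108, 101, 87, 75, 82, 106, 124, 136, 142, 143, 146, 142, 142, 142, 142, 143, 142, 142, 141, 142, 140, 136, 127, 116, 108, 107, 107, 106, 107, 107, 106]
178 [108, 108, 107, 108, 105, 104, 104, 104, 112, 128, 140, 144, 145, 146, 146, 148, 147, 146, 148, 147, 147, 146, 145, 145, 140, 126, 96, 80, 83, 97, 101, 102, 103, 101, 103] [103, 103, 104, 104, 103, 94, 78, 75, 90, 114, 131, 138, 142, 143, 143, 143, 143, 144, 144, 143, 144, 143, 144, 143, 140, 133, 114, 103, 103, 103, 103, 102, 104, 103, 105]
184 [111, 110, 1
[... 172 characters left out ...]
 99, 102, 98, 86, 73, 75, 99, 122, 131, 141, 143, 143, 144, 143, 143, 143, 143, 144, 145, 143, 143, 141, 139, 130, 112, 103, 101, 98, 102, 99, 101, 100, 100]
244 178 0.501134440131631 -0.04776751683122436 0.038686843053199284
262 178 0.5008608965461193 -0.03609572591176203 0.03080630879015223
363 178 0.4993260702479225 0.029393551114192645 0.03535480937933413
381 178 0.49905254703364027 0.04106447281667241 0.024455253634495078
244 184 0.5050323720209393 -0.04789768726104422 0.03755838946364988
262 184 0.5047574260732057 -0.036166999961380036 0.0326095362889052
363 184 0.5032147315476376 0.02965272652491555 0.037356521422642924
381 184 0.502939806178884 0.04138253581353906 0.02408776759523568
```

```bash
python3 -c "
from h import *
go(ab(.543,-.004,.23),82.5)"
```

```text
t 7.85 tcp [ 0.5379 -0.0738  0.3015] jawdir 83.82 tilt [0.21 0.  ] ab 0.5429 -0.0029 F [-0.  1. -0.] w 0.0594 q [ 0.63  0.5  -0.78  1.93  0.45  0.89  1.09]
d mm [ -0.   -1.1 -71.5] shift-now [-0.009 -0.001  0.596] shift-after-rot [-0.009  0.001  0.596] len mm 72 twist units [ 0.0017 -0.0002  0.011 ] deg [ 0.2 -0.   1.3]
```

Emit:
apply_moves:
  dp:
    - [0,0,0]
    - [-0.009,0,0.2]
    - [0,0,0.2]
    - [0,0,0.15]
    - [0,0,0.05]
    - [0,0,0]
    - [0,0,0]
  twist:
    - [0.002,0,0.011]
    - [0,0,0]
    - [0,0,0]
    - [0,0,0]
    - [0,0,0]
    - [0,0,0]
    - [0,0,0]
  jaw: [255,255,255,255,255,255,255]

```text
clock: 8.55
tcp_pos: [0.5409, -0.0755, 0.2342]
orientation: [2.366, 2.054, 0.008]
contact_force: [-0.2, -0.8, -0.7]
grip_width: 0.0592
```

```bash
python3 -c "
from h import *
go(ab(.543,-.004,.23),82.5)
from bench import r
f=r.grab_frame('wrist');np.savez('pics/w4.npz',**f);cv2.imwrite('pics/w4.png',f['color'][...,::-1])
f=r.grab_frame('scene');np.savez('pics/s4.npz',**f);cv2.imwrite('pics/s4.png',cv2.resize(f['color'][120:300,240:460,::-1],None,fx=3,fy=3))"
```

```text
t 8.55 tcp [ 0.5409 -0.0755  0.2342] jawdir 81.92 tilt [ 0.51 -0.16] ab 0.5462 -0.0042 F [-0.2 -0.8 -0.7] w 0.0592 q [ 0.57  0.59 -0.7   1.96  0.55  0.77  0.97]
d mm [-3.1  0.6 -4.2] shift-now [ 0.002 -0.027  0.035] shift-after-rot [ 0.002 -0.026  0.035] len mm 5 twist units [ 0.0044  0.0007 -0.0049] deg [ 0.5  0.1 -0.6]
```

View pics/w4.png

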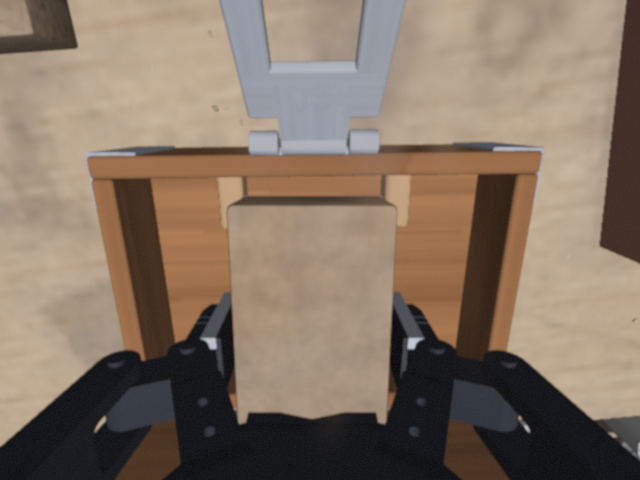

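```bash
python3 - <<'E'
from h import *
f=dict(np.load('pics/w4.npz'));print(f["intrinsics"][0])
o=dict(orientation=np.array([2.366,2.054,.008]),tcp_pos=np.array([.5409,-.0755,.2342]))
R=Ro.from_rotvec(o["orientation"]).as_matrix()
W=wworld(f,o);z=W[...,2];g=f["color"].astype(int)
T=lambda u,v,h:(R.T@(ray(f,u,v,h)-o["tcp_pos"])*1000).round(2)
for v in (183,189):
  for lo,hi in ((232,258),(374,395)):
    d=np.diff(cv2.GaussianBlur(g[v,lo:hi,1].astype(np.float32)[None],(3,1),0)[0]);i=lo+(np.argmin(d) if lo<300 else np.argmax(d))+.5
    print("rail edge",v,i,T(i,v,.038))
# block top edges z = tcp-.1474
hb=o["tcp_pos"][2]-.1476
for v in (225,250,280):
    row=g[v].sum(1).astype(float);d=abs(np.diff(row))
    l=218+np.argmax(d[218:245])+.5;rr=380+np.argmax(d[380:410])+.5
    print("block",v,l,rr,T(l,v,hb),T(rr,v,hb))
for u in (250,310,370):
    col=g[190:220,u].sum(1).astype(float);i=190+np.argmax(np.diff(col))+.5
    print("block front",i,T(u,i,hb))
# inner front wall edge / outer
for u in (200,220,420,440):
    k=np.where(abs(z[:,u]-.06)<.004)[0];k=k[(k>130)&(k<200)];print("rim",u,k.min(),k.max(),T(u,k.min()-.5,.06),T(u,k.max()+.5,.06))
E
```

```text
[356.39606739   0.         311.64825376]
rail edge 183 241.5 [-32.86 -50.   195.78]
rail edge 183 385.5 [ 33.8  -49.97 195.67]
rail edge 189 242.5 [-32.56 -47.2  195.81]
rail edge 189 385.5 [ 33.97 -47.18 195.7 ]
block 225 226.5 394.5 [-29.19 -43.06 147.24] [ 27.7  -43.06 147.14]
block 250 229.5 394.5 [-28.82 -34.07 147.32] [ 28.34 -34.08 147.23]
block 280 230.5 392.5 [-29.27 -22.71 147.44] [ 28.43 -22.73 147.34]
block front 205.5 [-20.86 -49.81 147.16]
block front 205.5 [ -0.88 -49.8  147.13]
block front 205.5 [ 19.08 -49.8  147.09]
rim 200 155 176 [-44.08 -64.49 173.66] [-44.91 -55.91 173.74]
rim 220 154 176 [-36.21 -64.86 173.64] [-36.93 -55.9  173.73]
rim 420 151 174 [ 41.9  -65.96 173.5 ] [ 42.76 -56.67 173.59]
rim 440 151 173 [ 49.69 -65.96 173.49] [ 50.67 -57.06 173.57]
```

View pics/s4.png

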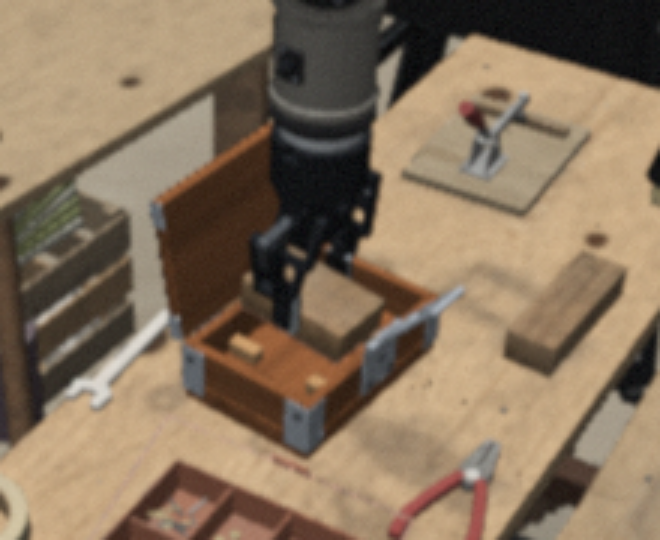

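```bash
python3 -c "
from h import *
go(ab(.5428,-.0026,.222),82.6)"
```

```text
t 8.65 tcp [ 0.541  -0.0755  0.2343] jawdir 81.93 tilt [ 0.54 -0.16] ab 0.5462 -0.0043 F [-0.3  0.4 -0.2] w 0.0593 q [ 0.57  0.59 -0.7   1.96  0.55  0.77  0.98]
d mm [ -3.2   2.1 -12.3] shift-now [ 0.014 -0.03   0.103] shift-after-rot [ 0.014 -0.029  0.103] len mm 13 twist units [ 0.0046  0.0007 -0.0056] deg [ 0.6  0.1 -0.7]
```

Emit:
apply_moves:
  dp:
    - [0.014,-0.03,0.03]
    - [0,0,0.03]
    - [0,0,0.03]
    - [0,0,0]
  twist:
    - [0.0046,0.0007,-0.0056]
    - [0,0,0]
    - [0,0,0]
    - [0,0,0]
  jaw: [255,255,255,255]

```text
clock: 9.05
tcp_pos: [0.5383, -0.0737, 0.224]
orientation: [2.359, 2.072, 0.002]
contact_force: [0.7, 0.1, -1.0]
grip_width: 0.059
```

```bash
python3 -c "
from h import *
go(ab(.5428,-.0026,.203),82.6)"
```

```text
t 9.05 tcp [ 0.5383 -0.0737  0.224 ] jawdir 82.58 tilt [ 0.14 -0.03] ab 0.5434 -0.0028 F [ 0.7  0.1 -1. ] w 0.059 q [ 0.56  0.61 -0.7   1.97  0.56  0.76  0.97]
d mm [ -0.5   0.2 -21. ] shift-now [ 0.001 -0.005  0.175] shift-after-rot [ 0.001 -0.005  0.175] len mm 21 twist units [ 0.0012  0.0001 -0.0002] deg [ 0.1  0.  -0. ]
```

Emit:
apply_moves:
  dp:
    - [0.001,-0.005,0.03]
    - [0,0,0.03]
    - [0,0,0.03]
    - [0,0,0.03]
    - [0,0,0]
  twist:
    - [0.001,0,0]
    - [0,0,0]
    - [0,0,0]
    - [0,0,0]
    - [0,0,0]
  jaw: [255,255,255,255,255]

```text
clock: 9.55
tcp_pos: [0.5373, -0.0735, 0.2076]
orientation: [-2.36, -2.072, 0.002]
contact_force: [-0.9, 0.6, -0.9]
grip_width: 0.0589
```

```bash
python3 -c "
from h import *
go(ab(.5428,-.0026,.203),82.6)"
```

```text
t 9.55 tcp [ 0.5373 -0.0735  0.2076] jawdir 82.58 tilt [-0.08  0.  ] ab 0.5422 -0.0027 F [-0.9  0.6 -0.9] w 0.0589 q [ 0.55  0.63 -0.68  1.98  0.59  0.73  0.95]
d mm [ 0.6  0.1 -4.6] shift-now [0.001 0.005 0.039] shift-after-rot [0.001 0.005 0.039] len mm 5 twist units [-0.0007  0.0001 -0.0002] deg [-0.1  0.  -0. ]
```

Emit:
apply_moves:
  dp:
    - [0,0.003,0.03]
    - [0,0,0.015]
    - [0,0,0.008]
    - [0,0,0]
  twist:
    - [0,0,0]
    - [0,0,0]
    - [0,0,0]
    - [0,0,0]
  jaw: [255,255,255,255]

```text
clock: 9.95
tcp_pos: [0.5393, -0.0733, 0.2035]
orientation: [2.359, 2.071, -0.0]
contact_force: [-1.3, -0.3, 1.1]
grip_width: 0.0589
```

```bash
python3 -c "
from h import *
go(ab(.5428,-.0026,.202),82.6)
from bench import r
f=r.grab_frame('wrist');np.savez('pics/w5.npz',**f);cv2.imwrite('pics/w5.png',f['color'][...,::-1])"
```

```text
t 9.95 tcp [ 0.5393 -0.0733  0.2035] jawdir 82.54 tilt [ 0.09 -0.11] ab 0.5442 -0.0023 F [-1.3 -0.3  1.1] w 0.0589 q [ 0.54  0.64 -0.67  1.98  0.6   0.73  0.94]
d mm [-1.5 -0.1 -1.5] shift-now [-0.002 -0.012  0.013] shift-after-rot [-0.002 -0.012  0.013] len mm 2 twist units [ 0.0009  0.0008 -0.0005] deg [ 0.1  0.1 -0.1]
```

View pics/w5.png

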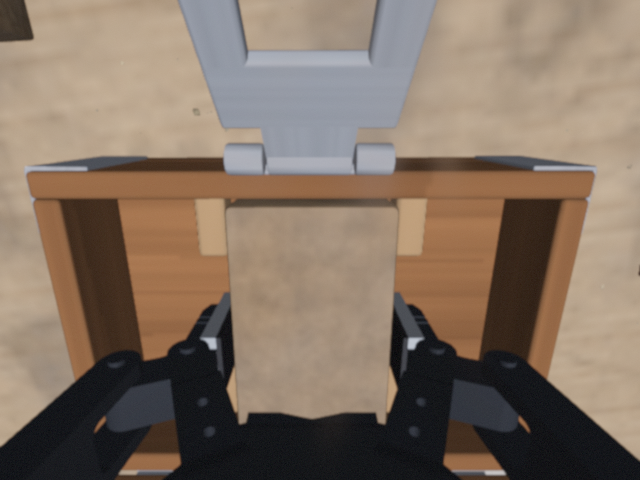

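The block sits between the two front rails, which show at columns 197–227 and 397–424. I'll lower the last millimetre, release and lift.

Emit:
apply_moves:
  dp:
    - [0,-0.008,0.012]
    - [0,0,0.006]
    - [0,0,0]
    - [0,0,0]
    - [0,0,0]
    - [0,0,0]
    - [0,0,-0.1]
    - [0,0,-0.3]
    - [0,0,-0.3]
    - [0,0,-0.3]
    - [0,0,0]
  twist:
    - [0,0,0]
    - [0,0,0]
    - [0,0,0]
    - [0,0,0]
    - [0,0,0]
    - [0,0,0]
    - [0,0,0]
    - [0,0,0]
    - [0,0,0]
    - [0,0,0]
    - [0,0,0]
  jaw: [255,255,60,60,60,60,60,60,60,60,60]

```text
clock: 11.1
tcp_pos: [0.5388, -0.0722, 0.3284]
orientation: [2.357, 2.073, 0.003]
contact_force: [0.7, 0.4, 0.2]
grip_width: 0.0651
```

```bash
python3 -c "
from h import *
go(ab(.70,.05,.37),82.5)
from bench import r
f=r.grab_frame('wrist');np.savez('pics/w6.npz',**f);cv2.imwrite('pics/w6.png',f['color'][...,::-1])"
```

```text
t 11.1 tcp [ 0.5388 -0.0722  0.3284] jawdir 82.64 tilt [ 0.18 -0.05] ab 0.5436 -0.0012 F [0.7 0.4 0.2] w 0.0651 q [ 0.65  0.47 -0.8   1.9   0.42  0.94  1.09]
d mm [161.7  30.4  41.6] shift-now [ 0.424  1.305 -0.343] shift-after-rot [ 0.427  1.303 -0.347] len mm 170 twist units [0.0015 0.0003 0.0012] deg [0.2 0.  0.1]
```

View pics/w6.png

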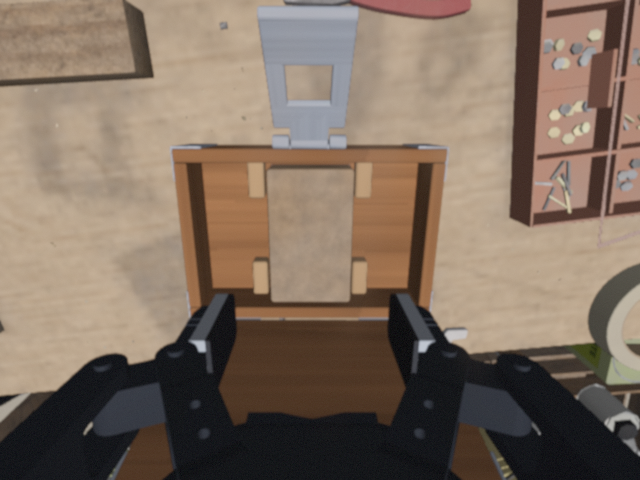

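```bash
python3 - <<'E'
from h import *
f=dict(np.load('pics/w6.npz'))
o=dict(orientation=np.array([2.357,2.073,.003]),tcp_pos=np.array([.5388,-.0722,.3284]))
W=wworld(f,o);q=W[175:295,275:345].reshape(-1,3);A=np.c_[q[:,:2]@EX-.5428,q[:,:2]@EY+.0026,np.ones(len(q))]
print("block top plane: slopes(a,b), z at centre",np.linalg.lstsq(A,q[:,2],rcond=None)[0])
E
```

```text
block top plane: slopes(a,b), z at centre [-0.09093499  0.00528479  0.05635288]
```

Emit:
apply_moves:
  dp:
    - [0,0,-0.3]
    - [0,0,-0.33]
    - [0,0,0]
    - [0.1,0.265,0]
    - [0.1,0.265,0]
    - [0.1,0.265,0]
    - [0.1,0.265,0]
    - [0,0,0]
    - [0,0,0]
  twist:
    - [0,0,0]
    - [0,0,0]
    - [0,0,0]
    - [0,0,0]
    - [0,0,0]
    - [0,0,0]
    - [0,0,0]
    - [0,0,0]
    - [0,0,0]
  jaw: [255,255,255,255,255,255,255,255,255]

```text
clock: 12.05
tcp_pos: [0.6706, -0.0423, 0.3923]
orientation: [-2.355, -2.066, 0.025]
contact_force: [-0.7, 0.4, -0.0]
grip_width: 0.0003
```

```bash
python3 -c "
from h import *
go(ab(.67,.047,.323),82.5)
from bench import r
f=r.grab_frame('top');np.savez('pics/t7.npz',**f);cv2.imwrite('pics/t7.png',cv2.resize(f['color'][150:300,300:460,::-1],None,fx=4,fy=4))
f=r.grab_frame('scene');np.savez('pics/s7.npz',**f);cv2.imwrite('pics/s7.png',cv2.resize(f['color'][100:300,240:460,::-1],None,fx=3,fy=3))"
```

```text
t 12.05 tcp [ 0.6706 -0.0423  0.3923] jawdir 82.52 tilt [-1.01 -0.26] ab 0.6703 0.0456 F [-0.7  0.4 -0. ] w 0.0003 q [ 0.49  0.6  -0.78  1.53  0.44  1.21  1.07]
d mm [ -0.2   1.4 -69.3] shift-now [0.016 0.007 0.577] shift-after-rot [ 0.012 -0.003  0.577] len mm 69 twist units [-0.008   0.0032  0.0001] deg [-1.   0.4  0. ]
```

View pics/s7.png

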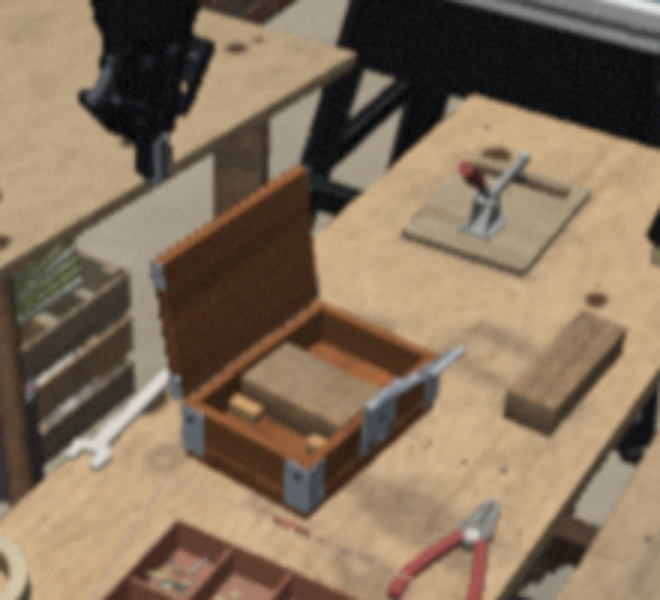

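View pics/t7.png

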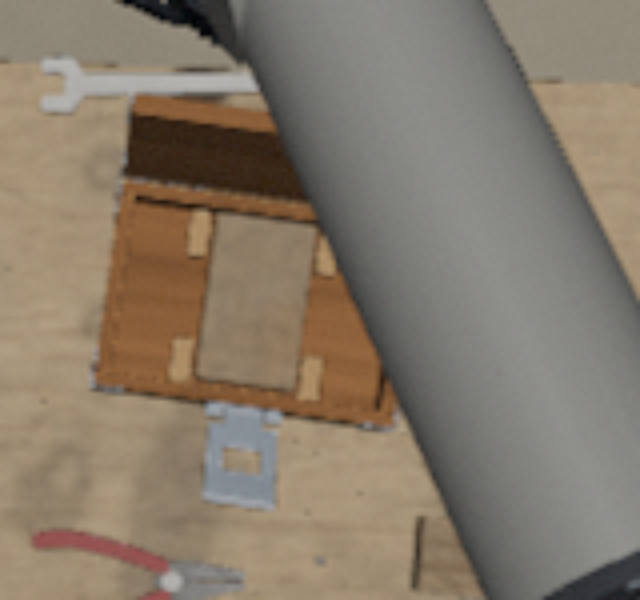

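The scene view shows the block lying between the rails. I'll check its tilt with other depth maps.

```bash
python3 - <<'E'
from h import *
for nm in ("t7","s7","w6"):
    f=dict(np.load(f'pics/{nm}.npz'))
    if nm=="w6":
        W=wworld(f,dict(orientation=np.array([2.357,2.073,.003]),tcp_pos=np.array([.5388,-.0722,.3284])))
    else: W=world(f)
    A=W[...,:2]@EX-.5428;B=W[...,:2]@EY+.0026;z=W[...,2]
    k=(abs(A)<.045)&(abs(B)<.025)&(z>.04)&(z<.08)
    M=np.c_[A[k],B[k],np.ones(k.sum())];print(nm,k.sum(),np.linalg.lstsq(M,z[k],rcond=None)[0].round(4))
    for lo in np.arange(-.045,.045,.015):
        kk=k&(A>=lo)&(A<lo+.015);print(round(lo,3),np.median(z[kk]).round(4),end=' | ')
    print()
E
```

```text
t7 784 [-0.0007  0.0004  0.055 ]
-0.045 0.0552 | -0.03 0.0551 | -0.015 0.0545 | 0.0 0.055 | 0.015 0.0555 | 0.03 0.0549 | 
s7 477 [-0.0024  0.0079  0.0528]
-0.045 0.0528 | -0.03 0.053 | -0.015 0.0529 | 0.0 0.0522 | 0.015 0.0529 | 0.03 0.0527 | 
w6 8577 [ 0.0007 -0.001   0.0555]
-0.045 0.0554 | -0.03 0.0555 | -0.015 0.0555 | 0.0 0.0555 | 0.015 0.0555 | 0.03 0.0555 |
```

The block is flat with its top at 55 mm in all three views, so it is seated. Now the lid: I'll go down behind it with the fingers closed.

Emit:
apply_moves:
  dp:
    - [0.01,0,0.2]
    - [0,0,0.25]
    - [0,0,0.1]
    - [0,0,0.02]
    - [0,0,0]
  twist:
    - [-0.008,0.003,0]
    - [0,0,0]
    - [0,0,0]
    - [0,0,0]
    - [0,0,0]
  jaw: [255,255,255,255,255]

```text
clock: 12.65
tcp_pos: [0.6667, -0.0438, 0.3242]
orientation: [2.361, 2.067, -0.003]
contact_force: [0.8, -0.4, 1.0]
grip_width: -0.0004
```

```bash
python3 -c "
from h import *
go(ab(.67,.047,.323),82.5)
H=np.array([.605,.06]);
for th in np.arange(1.76,-.01,-.16):
    d=np.array([-np.cos(th),np.sin(th)]);n=np.array([np.sin(th),np.cos(th)]);print(round(th,2),(H+.105*d+.012*n+[.011,.173]).round(4))"
```

```text
t 12.65 tcp [ 0.6667 -0.0438  0.3242] jawdir 82.38 tilt [ 0.07 -0.23] ab 0.6667 0.0436 F [ 0.8 -0.4  1. ] w -0.0004 q [ 0.48  0.66 -0.75  1.61  0.5   1.07  1.03]
d mm [ 3.7  3.  -1.2] shift-now [0.028 0.027 0.01 ] shift-after-rot [0.028 0.027 0.01 ] len mm 5 twist units [ 0.0009  0.0018 -0.001 ] deg [ 0.1  0.2 -0.1]
1.76 [0.6475 0.3339]
1.6 [0.6311 0.3376]
1.44 [0.6142 0.3387]
1.28 [0.5974 0.337 ]
1.12 [0.5811 0.3327]
0.96 [0.5656 0.3259]
0.8 [0.5515 0.3167]
0.64 [0.5389 0.3053]
0.48 [0.5284 0.2921]
0.32 [0.5201 0.2774]
0.16 [0.5143 0.2616]
0.0 [0.511 0.245]
```

Emit:
apply_moves:
  dp:
    - [0,-0.14,-0.02]
    - [0,-0.14,-0.03]
    - [0,-0.14,-0.03]
    - [0,-0.14,-0.01]
    - [0,-0.14,0.01]
    - [0,0,0]
  twist:
    - [0,0,0]
    - [0,0,0]
    - [0,0,0]
    - [0,0,0]
    - [0,0,0]
    - [0,0,0]
  jaw: [255,255,255,255,255,255]

```text
clock: 13.25
tcp_pos: [0.5842, -0.0325, 0.3424]
orientation: [2.354, 2.056, 0.016]
contact_force: [0.6, 0.2, -0.5]
grip_width: -0.0002
```

```bash
python3 -c "
from h import *
go(ab(.5656,.047,.326),82.5)
from bench import r
f=r.grab_frame('scene');np.savez('pics/s8.npz',**f);cv2.imwrite('pics/s8.png',cv2.resize(f['color'][100:300,240:460,::-1],None,fx=3,fy=3))"
```

```text
t 13.25 tcp [ 0.5842 -0.0325  0.3424] jawdir 82.26 tilt [ 1.05 -0.31] ab 0.5834 0.044 F [ 0.6  0.2 -0.5] w -0.0002 q [ 0.55  0.51 -0.8   1.8   0.45  0.99  1.01]
d mm [-17.3   5.3 -16.4] shift-now [ 0.025 -0.151  0.134] shift-after-rot [ 0.025 -0.148  0.137] len mm 24 twist units [ 0.009   0.0014 -0.002 ] deg [ 1.1  0.2 -0.2]
```

View pics/s8.png

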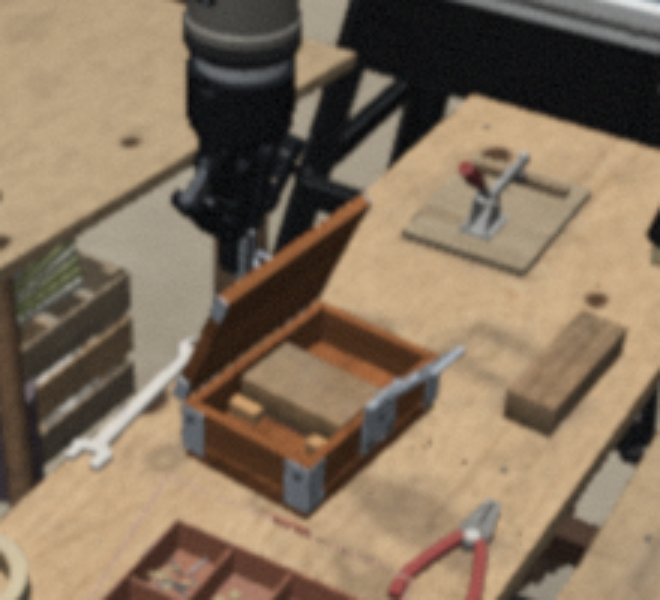

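Emit:
apply_moves:
  dp:
    - [0.015,-0.15,0.13]
    - [0,-0.118,0.08]
    - [0,-0.105,0.095]
    - [0,-0.09,0.11]
    - [0,-0.067,0.12]
    - [0,0,0]
  twist:
    - [0.008,0,0]
    - [0,0,0]
    - [0,0,0]
    - [0,0,0]
    - [0,0,0]
    - [0,0,0]
  jaw: [255,255,255,255,255,255]

```text
clock: 13.9
tcp_pos: [0.5302, -0.0228, 0.283]
orientation: [2.359, 2.052, 0.021]
contact_force: [0.8, -0.2, 0.5]
grip_width: 0.0
```

```bash
python3 -c "
from h import *
go(ab(.512,.047,.25),82.5)
from bench import r
f=r.grab_frame('scene');np.savez('pics/s9.npz',**f);cv2.imwrite('pics/s9.png',cv2.resize(f['color'][100:300,240:460,::-1],None,fx=3,fy=3))"
```

```text
t 13.9 tcp [ 0.5302 -0.0228  0.283 ] jawdir 82.04 tilt [ 1.14 -0.16] ab 0.5286 0.0466 F [ 0.8 -0.2  0.5] w 0.0 q [ 0.54  0.51 -0.78  1.97  0.49  0.83  0.92]
d mm [-16.5   2.5 -33. ] shift-now [ 0.002 -0.144  0.272] shift-after-rot [ 0.003 -0.139  0.275] len mm 37 twist units [ 0.0096  0.     -0.0038] deg [ 1.1  0.  -0.5]
```

View pics/s9.png

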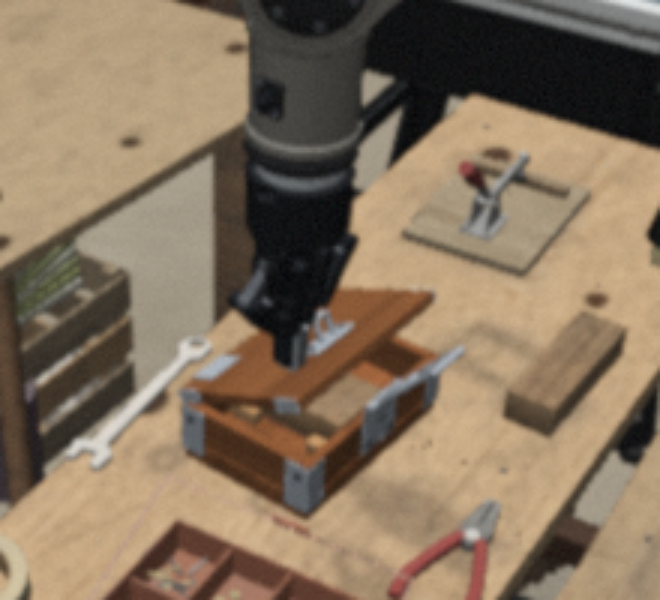

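Emit:
apply_moves:
  dp:
    - [0,-0.06,0.09]
    - [0,-0.06,0.09]
    - [0,-0.03,0.07]
    - [0,0,0.06]
    - [0,0,0.03]
    - [0,0,0]
  twist:
    - [0.009,0,-0.003]
    - [0,0,0]
    - [0,0,0]
    - [0,0,0]
    - [0,0,0]
    - [0,0,0]
  jaw: [255,255,255,255,255,255]

```text
clock: 14.55
tcp_pos: [0.5162, -0.0193, 0.2455]
orientation: [2.359, 2.064, 0.005]
contact_force: [-0.9, 0.4, 2.7]
grip_width: -0.0004
```

```bash
python3 -c "
from h import *
go(ab(.511,.047,.245),82.5)"
```

```text
t 14.55 tcp [ 0.5162 -0.0193  0.2455] jawdir 82.36 tilt [ 0.41 -0.18] ab 0.5143 0.0482 F [-0.9  0.4  2.7] w -0.0004 q [ 0.51  0.55 -0.75  2.02  0.54  0.77  0.87]
d mm [-3.4 -0.8 -0.5] shift-now [-0.01  -0.027  0.004] shift-after-rot [-0.01  -0.027  0.004] len mm 4 twist units [ 0.0036  0.001  -0.0012] deg [ 0.4  0.1 -0.1]
```

Nearly shut. I'll press down gently until the force rises.

Emit:
apply_moves:
  dp:
    - [0,0,0.02]
    - [0,0,0.02]
    - [0,0,0.02]
  twist:
    - [0,0,0]
    - [0,0,0]
    - [0,0,0]
  jaw: [255,255,255]

```text
clock: 14.85
tcp_pos: [0.5165, -0.0177, 0.2451]
orientation: [2.355, 2.06, -0.005]
contact_force: [-12.8, -1.4, 35.0]
grip_width: -0.0004
```

```bash
python3 -c "
from h import *
go(ab(.511,.047,.245),82.5)"
```

```text
t 14.85 tcp [ 0.5165 -0.0177  0.2451] jawdir 82.35 tilt [ 0.35 -0.68] ab 0.5144 0.0498 F [-12.8  -1.4  35. ] w -0.0004 q [ 0.5   0.55 -0.74  2.02  0.55  0.77  0.86]
d mm [-3.7 -2.4 -0.1] shift-now [-0.024 -0.028  0.001] shift-after-rot [-0.024 -0.028  0.   ] len mm 4 twist units [ 0.0036  0.0052 -0.0012] deg [ 0.4  0.6 -0.1]
```

Emit:
apply_moves:
  dp:
    - [0,0,-0.1]
    - [0,0,-0.3]
    - [0,0,-0.3]
    - [0,0,-0.27]
    - [-0.15,-0.18,0]
    - [-0.15,-0.18,0]
    - [-0.14,-0.18,0]
    - [0,0,0]
    - [0,0,0]
  twist:
    - [0,0,0]
    - [0,0,0]
    - [0,0,0]
    - [0,0,0]
    - [0,0,0]
    - [0,0,0]
    - [0,0,0]
    - [0,0,0]
    - [0,0,0]
  jaw: [255,255,255,255,0,0,0,0,0]

```text
clock: 15.75
tcp_pos: [0.4428, -0.0603, 0.3655]
orientation: [2.353, 2.062, -0.007]
contact_force: [0.9, 0.1, 0.6]
grip_width: 0.0723
```

```bash
python3 -c "
from h import *
go(ab(.433,-.0026,.30),82.5)
from bench import r
o=r.get_obs()
f=r.grab_frame('wrist');np.savez('pics/w10.npz',pos=o['tcp_pos'],ori=o['orientation'],**f);cv2.imwrite('pics/w10.png',f['color'][...,::-1])
f=r.grab_frame('scene');np.savez('pics/s10.npz',**f);cv2.imwrite('pics/s10.png',cv2.resize(f['color'][100:300,240:460,::-1],None,fx=3,fy=3))"
```

```text
t 15.75 tcp [ 0.4428 -0.0603  0.3655] jawdir 82.46 tilt [ 0.31 -0.72] ab 0.4469 -0.002 F [0.9 0.1 0.6] w 0.0723 q [ 0.8   0.26 -0.9   2.08  0.27  0.92  1.18]
d mm [-13.8   1.2 -65.5] shift-now [ 0.001 -0.119  0.545] shift-after-rot [-0.005 -0.116  0.546] len mm 67 twist units [ 0.0033  0.0056 -0.0003] deg [ 0.4  0.7 -0. ]
```

View pics/w10.png

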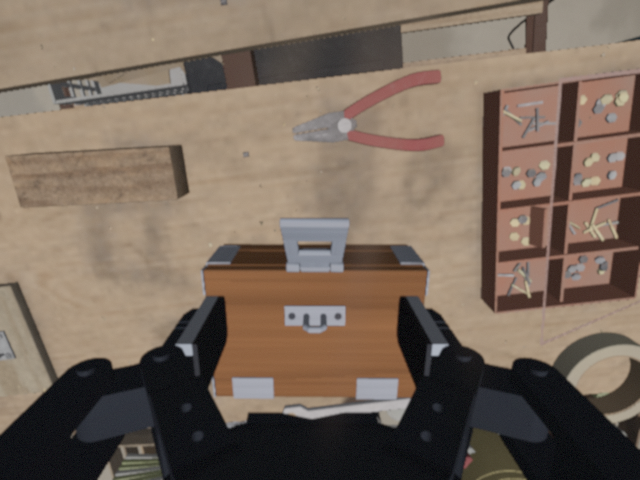

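View pics/s10.png

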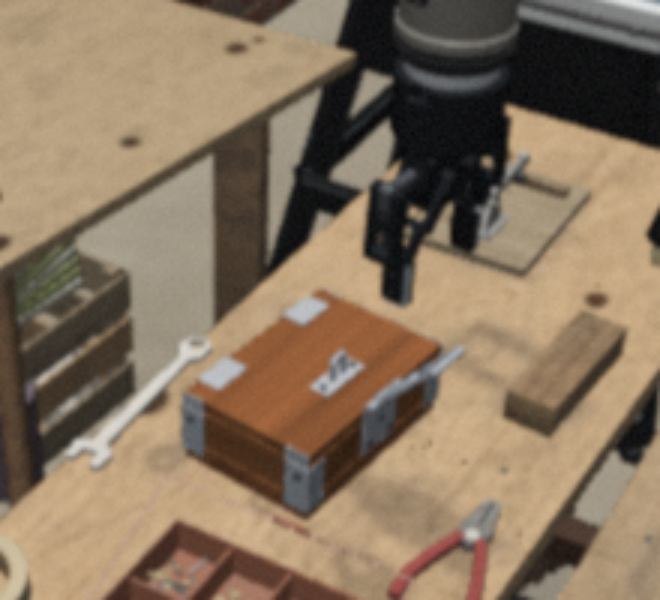

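The lid is shut, with the staple at (316,318) in the wrist view and the hasp at (315,240). I'll measure the lid's flatness and the hasp line.

```bash
python3 - <<'E'
from h import *
f=dict(np.load('pics/w10.npz'));W=wworld(f,dict(orientation=f["ori"],tcp_pos=f["pos"]))
A=W[...,:2]@EX;B=W[...,:2]@EY;z=W[...,2]
k=(A>.49)&(A<.60)&(abs(B+.0026)<.08)&(abs(B+.0026)>.03)&(z>.05)&(z<.1)
M=np.c_[A[k]-.543,B[k],np.ones(k.sum())];print("lid plane",np.linalg.lstsq(M,z[k],rcond=None)[0].round(4),"rms",k.sum())
g=f["color"].astype(int)
h=(z>.08)&(z<.17);h[:200]=0;h[275:]=0;h[:,:270]=0;h[:,360:]=0
a,b,zz=A[h],B[h],z[h];print(h.sum(),np.percentile(a,[1,50,99]),np.percentile(b,[1,50,99]),np.percentile(zz,[1,50,99]))
M=np.c_[a,zz];c=M.mean(0);v=np.linalg.svd(M-c)[2][0];print("line c",c,"dir",v,np.degrees(np.arctan2(v[1],v[0])))
s=(z>.08)&(z<.11)&(A>.5);print("staple a,b",A[s].mean(),np.percentile(B[s],[5,95]),s.sum())
ang=np.arctan2(zz-.076,a-.476);far=np.hypot(zz-.076,a-.476)>.03;print("hasp ang",np.median(ang[far]))
E
```

```text
lid plane [ 0.0056 -0.0006  0.0722] rms 12203
2807 [0.42337506 0.43864247 0.47838618] [-0.02330219 -0.00375698  0.01569233] [0.08018706 0.12491053 0.13855433]
line c [0.44374145 0.11806111] dir [ 0.66405747 -0.74768153] -48.38994199137872
staple a,b 0.5224512955657162 [-0.01176701  0.18312407] 382
hasp ang 2.2281944764620816
```

```bash
python3 -c "
from h import *
go(ab(.434,-.0032,.285),82.5)"
```

```text
t 15.85 tcp [ 0.4431 -0.0599  0.3653] jawdir 82.53 tilt [ 0.28 -0.68] ab 0.4472 -0.0015 F [ 0.3  0.9 -0.5] w 0.0849 q [ 0.79  0.26 -0.9   2.08  0.27  0.92  1.18]
d mm [-13.3   0.1 -80.3] shift-now [-0.006 -0.114  0.669] shift-after-rot [-0.014 -0.11   0.67 ] len mm 81 twist units [0.0031 0.0053 0.0002] deg [0.4 0.6 0. ]
```

Emit:
apply_moves:
  dp:
    - [-0.014,-0.11,0.1]
    - [0,0,0.25]
    - [0,0,0.2]
    - [0,0,0.08]
    - [0,0,0]
    - [0,0,0]
  twist:
    - [0.003,0.005,0]
    - [0,0,0]
    - [0,0,0]
    - [0,0,0]
    - [0,0,0]
    - [0,0,0]
  jaw: [0,0,0,0,0,0]

```text
clock: 16.45
tcp_pos: [0.435, -0.0563, 0.2884]
orientation: [2.355, 2.079, 0.01]
contact_force: [-0.1, -0.1, -0.1]
grip_width: 0.0854
```

```bash
python3 -c "
from h import *
go(ab(.434,-.0032,.285),82.5)"
```

```text
t 16.45 tcp [ 0.435  -0.0563  0.2884] jawdir 82.87 tilt [0.29 0.25] ab 0.4386 0.0009 F [-0.1 -0.1 -0.1] w 0.0854 q [ 0.71  0.37 -0.84  2.16  0.4   0.76  1.06]
d mm [-5.1 -3.5 -3.4] shift-now [-0.034 -0.039  0.028] shift-after-rot [-0.034 -0.039  0.029] len mm 7 twist units [ 0.0021 -0.0023  0.003 ] deg [ 0.3 -0.3  0.4]
```

Emit:
apply_moves:
  dp:
    - [-0.034,-0.036,0.03]
    - [0,0,0]
    - [0,0,0]
    - [0,0,0]
    - [0,0,0]
    - [0,0,0]
    - [0,0,0]
    - [0,0,0]
  twist:
    - [0.002,-0.002,0.003]
    - [0,0,0]
    - [0,0,0]
    - [0,0,0]
    - [0,0,0]
    - [0,0,0]
    - [0,0,0]
    - [0,0,0]
  jaw: [0,60,100,140,180,255,255,255]
  grip_force: 20

```text
clock: 17.25
tcp_pos: [0.4312, -0.06, 0.2873]
orientation: [2.36, 2.068, 0.005]
contact_force: [0.3, 0.1, -1.0]
grip_width: 0.0388
```

```bash
python3 -c "
from h import *
go(ab(.434,-.0032,.285),82.5)
from bench import r
f=r.grab_frame('wrist');cv2.imwrite('pics/w11.png',f['color'][...,::-1])"
```

```text
t 17.25 tcp [ 0.4312 -0.06    0.2873] jawdir 82.45 tilt [ 0.31 -0.06] ab 0.4354 -0.0032 F [ 0.3  0.1 -1. ] w 0.0388 q [ 0.72  0.37 -0.84  2.17  0.4   0.75  1.05]
d mm [-1.3  0.2 -2.3] shift-now [ 0.    -0.011  0.019] shift-after-rot [ 0.    -0.011  0.019] len mm 3 twist units [ 0.0026  0.0001 -0.0004] deg [ 0.3  0.  -0.1]
```

View pics/w11.png

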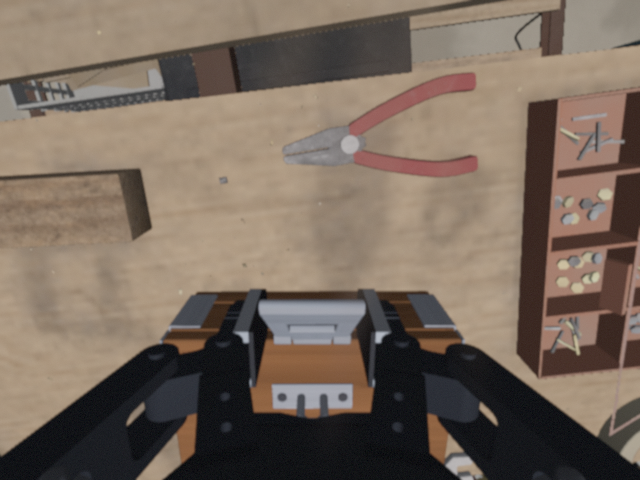

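Emit:
apply_moves:
  dp:
    - [0,0.061,-0.039]
    - [0,0.061,-0.039]
    - [0,0.062,-0.019]
    - [0,0.062,-0.019]
    - [0,0.064,-0.004]
    - [0,0.064,-0.004]
    - [0,0,0]
  twist:
    - [0,0,0]
    - [0,0,0]
    - [0,0,0]
    - [0,0,0]
    - [0,0,0]
    - [0,0,0]
    - [0,0,0]
  jaw: [255,255,255,255,255,255,255]

```text
clock: 18.0
tcp_pos: [0.4776, -0.066, 0.3023]
orientation: [-2.362, -2.069, 0.004]
contact_force: [-1.5, 0.2, -0.6]
grip_width: 0.0391
```

```bash
python3 -c "
from h import *
go(ab(.4804,-.0032,.302),82.5)
from bench import r
f=r.grab_frame('scene');cv2.imwrite('pics/s11.png',cv2.resize(f['color'][100:300,240:460,::-1],None,fx=3,fy=3))"
```

```text
t 18.0 tcp [ 0.4776 -0.066   0.3023] jawdir 82.44 tilt [-0.15 -0.03] ab 0.4821 -0.0031 F [-1.5  0.2 -0.6] w 0.0391 q [ 0.69  0.42 -0.82  2.06  0.41  0.84  1.07]
d mm [-1.7  0.1 -0.3] shift-now [-0.001 -0.014  0.003] shift-after-rot [-0.001 -0.014  0.003] len mm 2 twist units [-0.0012  0.0004 -0.0005] deg [-0.1  0.  -0.1]
```

View pics/s11.png

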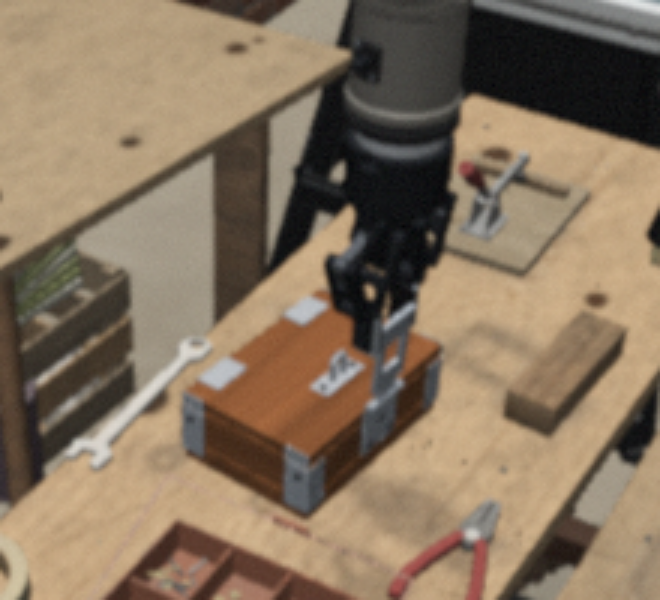

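The hasp now stands about upright and is still pinched, so I'll continue the arc over the lid.

Emit:
apply_moves:
  dp:
    - [0,0.056,0.012]
    - [0,0.063,0.014]
    - [0,0.058,0.028]
    - [0,0.058,0.028]
    - [0,0.05,0.041]
    - [0,0.05,0.041]
    - [0,0,0]
  twist:
    - [0,0,0]
    - [0,0,0]
    - [0,0,0]
    - [0,0,0]
    - [0,0,0]
    - [0,0,0]
    - [0,0,0]
  jaw: [255,255,255,255,255,255,255]

```text
clock: 18.75
tcp_pos: [0.5244, -0.0721, 0.2851]
orientation: [2.357, 2.063, 0.011]
contact_force: [0.2, -0.5, 0.1]
grip_width: 0.0385
```

```bash
python3 -c "
from h import *
go(ab(.5214,-.0032,.282),82.5)
from bench import r
f=r.grab_frame('scene');cv2.imwrite('pics/s12.png',cv2.resize(f['color'][100:300,240:460,::-1],None,fx=3,fy=3))"
```

```text
t 18.75 tcp [ 0.5244 -0.0721  0.2851] jawdir 82.41 tilt [ 0.66 -0.13] ab 0.5293 -0.003 F [ 0.2 -0.5  0.1] w 0.0385 q [ 0.63  0.5  -0.77  1.97  0.48  0.84  1.04]
d mm [-7.9  0.8 -3.1] shift-now [-0.002 -0.066  0.025] shift-after-rot [-0.002 -0.066  0.026] len mm 8 twist units [ 0.0056  0.0004 -0.0008] deg [ 0.7  0.  -0.1]
```

View pics/s12.png

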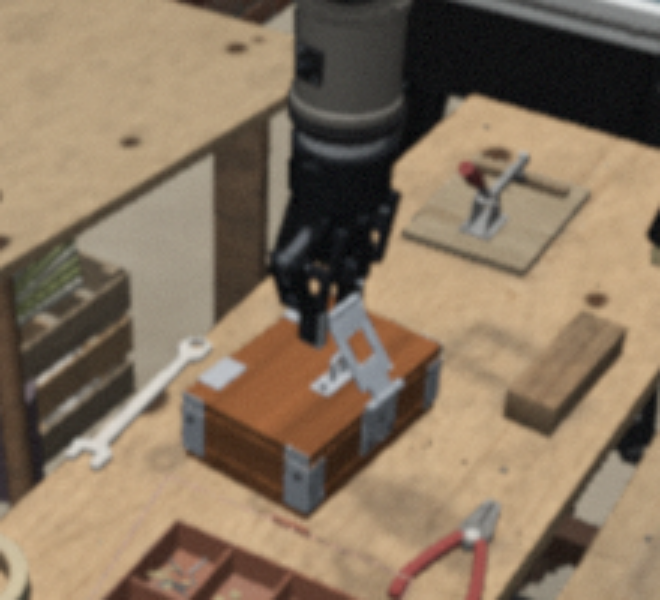

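Emit:
apply_moves:
  dp:
    - [0,0,0]
    - [0,0,0]
    - [0,0,0]
    - [0,0,-0.15]
    - [0,0,-0.3]
    - [0,0,-0.2]
    - [0,-0.25,0]
    - [0,-0.25,0]
    - [0,0,0]
    - [0,0,0]
  twist:
    - [0,0,0]
    - [0,0,0]
    - [0,0,0]
    - [0.005,0,0]
    - [0,0,0]
    - [0,0,0]
    - [0,0,0]
    - [0,0,0]
    - [0,0,0]
    - [0,0,0]
  jaw: [100,100,100,100,100,100,255,255,255,255]

```text
clock: 19.8
tcp_pos: [0.4601, -0.0639, 0.3653]
orientation: [-2.363, -2.07, 0.008]
contact_force: [0.7, 0.2, -0.0]
grip_width: -0.0
```

```bash
python3 - <<'E'
from h import *
go(ab(.48,-.0032,.3039),82.5)
from bench import r
o=r.get_obs();f=r.grab_frame('wrist');cv2.imwrite('pics/w13.png',f['color'][...,::-1])
W=wworld(f,o);A=W[...,:2]@EX;B=W[...,:2]@EY;z=W[...,2]
k=(z>.085)&(z<.16)&(abs(B+.003)<.021)&(A<.56)&(A>.47)
u=np.argwhere(k);print(k.sum());a,zz=A[k],z[k]
for lo in np.arange(.08,.15,.01):
    q=(zz>lo)&(zz<lo+.01);print(round(lo,2),q.sum(),np.median(a[q]) if q.any() else None)
E
```

```text
t 19.8 tcp [ 0.4601 -0.0639  0.3653] jawdir 82.44 tilt [-0.23 -0.16] ab 0.4645 -0.0033 F [ 0.7  0.2 -0. ] w -0.0 q [ 0.78  0.29 -0.89  2.04  0.28  0.94  1.17]
d mm [ 15.4  -1.9 -61.4] shift-now [0.002 0.131 0.511] shift-after-rot [0.001 0.129 0.512] len mm 63 twist units [-0.0017  0.0015 -0.0005] deg [-0.2  0.2 -0.1]
1730
0.08 241 0.4834068590510263
0.09 769 0.4884120027063577
0.1 609 0.49438169868367926
0.11 111 0.49976404617319575
0.12 0 None
0.13 0 None
0.14 0 None
```

View pics/w13.png

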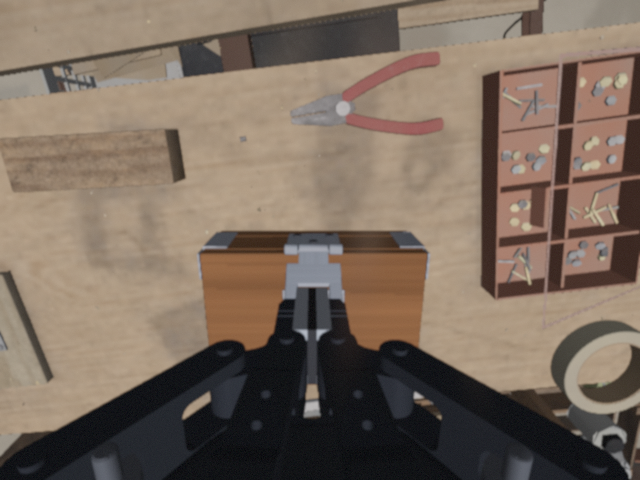

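Emit:
apply_moves:
  dp:
    - [0,0.08,0.2]
    - [0,0,0.25]
    - [0,0,0.05]
    - [0,0,0]
  twist:
    - [0,0,0]
    - [0,0,0]
    - [0,0,0]
    - [0,0,0]
  jaw: [255,255,255,255]

```text
clock: 20.25
tcp_pos: [0.4729, -0.0656, 0.3042]
orientation: [2.364, 2.069, -0.003]
contact_force: [0.1, -0.0, 0.1]
grip_width: 0.0003
```

```bash
python3 -c "
from h import *
go(ab(.5018,-.0032,.3039),82.5)
from bench import r
f=r.grab_frame('scene');cv2.imwrite('pics/s13.png',cv2.resize(f['color'][100:300,240:460,::-1],None,fx=3,fy=3))"
```

```text
t 20.25 tcp [ 0.4729 -0.0656  0.3042] jawdir 82.4 tilt [-0.08 -0.1 ] ab 0.4774 -0.0033 F [ 0.1 -0.   0.1] w 0.0003 q [ 0.7   0.41 -0.83  2.07  0.41  0.83  1.07]
d mm [24.2 -3.  -0.3] shift-now [0.002 0.204 0.002] shift-after-rot [0.001 0.204 0.002] len mm 24 twist units [-0.0005  0.0009 -0.0009] deg [-0.1  0.1 -0.1]
```

View pics/s13.png

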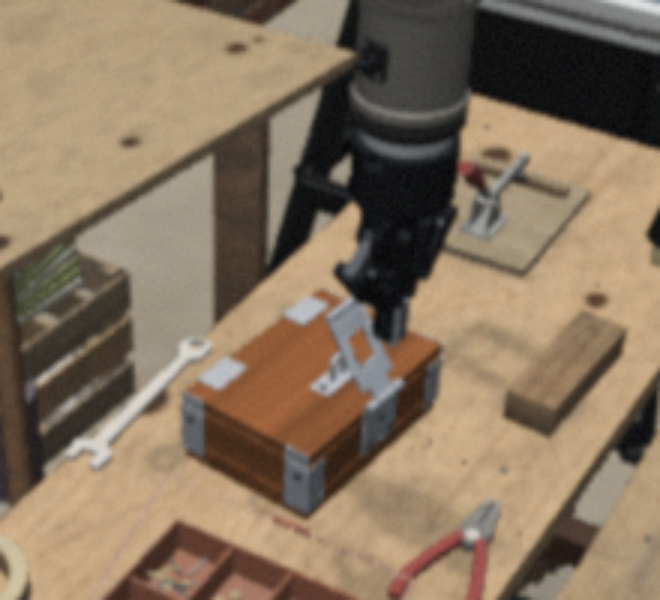

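Emit:
apply_moves:
  dp:
    - [0,0.1,0]
    - [0,0.1,0]
    - [0,0.06,0.04]
    - [0,0.06,0.04]
    - [0,0.055,0.05]
    - [0,0.055,0.05]
    - [0,0,0]
  twist:
    - [0,0,0]
    - [0,0,0]
    - [0,0,0]
    - [0,0,0]
    - [0,0,0]
    - [0,0,0]
    - [0,0,0]
  jaw: [255,255,255,255,255,255,255]

```text
clock: 21.0
tcp_pos: [0.5306, -0.0735, 0.2842]
orientation: [2.362, 2.064, 0.002]
contact_force: [-0.2, -0.6, -0.4]
grip_width: -0.0002
```

```bash
python3 -c "
from h import *
go(ab(.541,-.0032,.2661),82.5)
from bench import r
f=r.grab_frame('scene');cv2.imwrite('pics/s14.png',cv2.resize(f['color'][100:300,240:460,::-1],None,fx=3,fy=3))"
```

```text
t 21.0 tcp [ 0.5306 -0.0735  0.2842] jawdir 82.31 tilt [ 0.22 -0.17] ab 0.5357 -0.0036 F [-0.2 -0.6 -0.4] w -0.0002 q [ 0.63  0.52 -0.77  1.96  0.48  0.85  1.03]
d mm [  5.4  -0.3 -18.1] shift-now [0.004 0.044 0.151] shift-after-rot [0.004 0.045 0.151] len mm 19 twist units [ 0.002   0.0012 -0.0016] deg [ 0.2  0.1 -0.2]
```

View pics/s14.png

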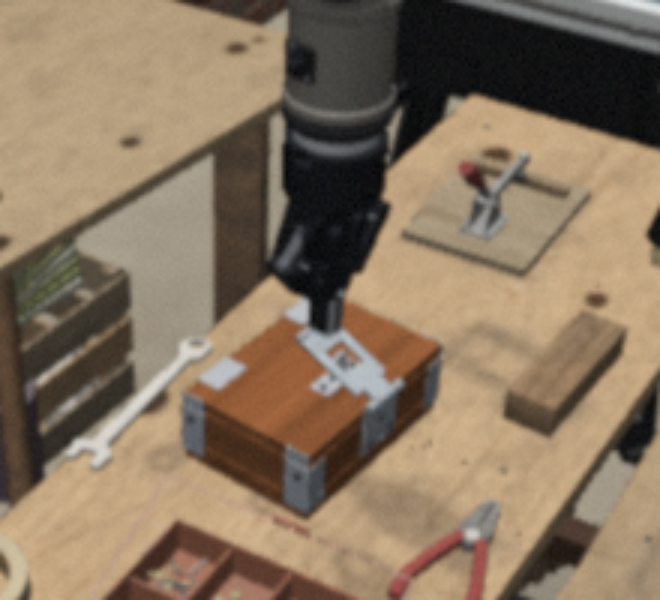

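Emit:
apply_moves:
  dp:
    - [0,0.022,0.07]
    - [0,0.022,0.07]
    - [0,0.016,0.06]
    - [0,0.01,0.04]
    - [0,0,0]
  twist:
    - [0,0,0]
    - [0,0,0]
    - [0,0,0]
    - [0,0,0]
    - [0,0,0]
  jaw: [255,255,255,255,255]

```text
clock: 21.55
tcp_pos: [0.5385, -0.0745, 0.2529]
orientation: [2.362, 2.066, -0.001]
contact_force: [0.2, -0.0, 0.9]
grip_width: -0.0002
```

```bash
python3 -c "
from h import *
go(ab(.545,-.0032,.251),82.5)
from bench import r
f=r.grab_frame('scene');cv2.imwrite('pics/s15.png',cv2.resize(f['color'][100:300,240:460,::-1],None,fx=3,fy=3))
f=r.grab_frame('wrist');cv2.imwrite('pics/w15.png',f['color'][...,::-1])"
```

```text
t 21.55 tcp [ 0.5385 -0.0745  0.2529] jawdir 82.34 tilt [ 0.13 -0.18] ab 0.5436 -0.0035 F [ 0.2 -0.   0.9] w -0.0002 q [ 0.59  0.57 -0.74  1.96  0.53  0.81  1.  ]
d mm [ 1.4  0.2 -1.9] shift-now [0.003 0.012 0.016] shift-after-rot [0.003 0.012 0.016] len mm 2 twist units [ 0.0013  0.0014 -0.0013] deg [ 0.2  0.2 -0.2]
```

View pics/s15.png

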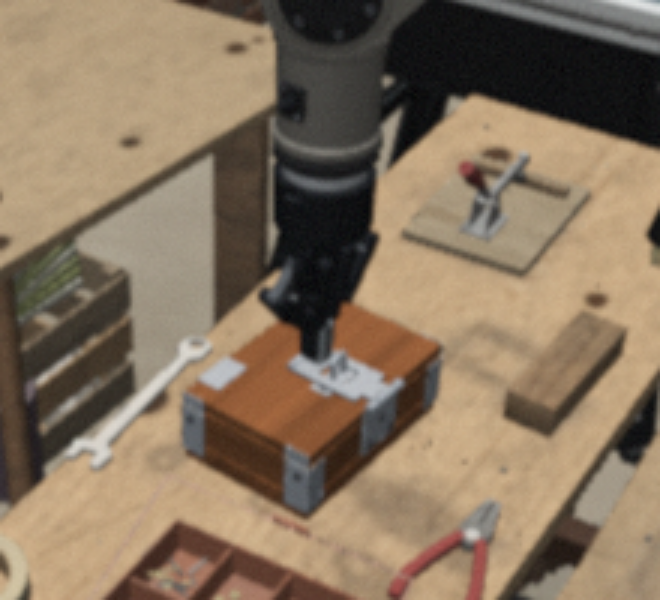

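View pics/w15.png

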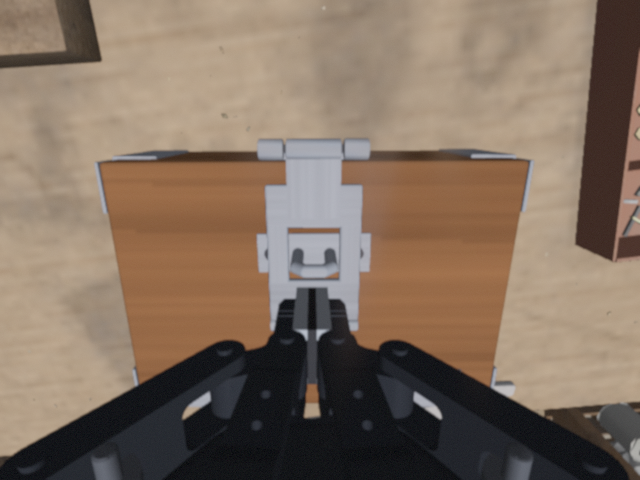

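The staple now stands through the slot at about (314,258), and the strap is almost flat. I'll press it down the last few millimetres.

Emit:
apply_moves:
  dp:
    - [0,0.005,0.02]
    - [0,0,0.02]
    - [0,0,0.02]
  twist:
    - [0,0,0]
    - [0,0,0]
    - [0,0,0]
  jaw: [255,255,255]

```text
clock: 21.95
tcp_pos: [0.5399, -0.0737, 0.251]
orientation: [2.359, 2.062, -0.002]
contact_force: [-11.8, 0.3, 29.0]
grip_width: 0.0
```

```bash
python3 -c "
from h import *
st()"
```

```text
t 21.95 tcp [ 0.5399 -0.0737  0.251 ] jawdir 82.32 tilt [ 0.26 -0.41] ab 0.5449 -0.0026 F [-11.8   0.3  29. ] w 0.0 q [ 0.59  0.57 -0.73  1.96  0.54  0.81  0.99]
```

Emit:
apply_moves:
  dp:
    - [0,0,-0.05]
    - [0,0,-0.2]
    - [0,0,-0.35]
    - [0,0,-0.35]
    - [0,-0.2,-0.2]
    - [0,-0.3,0]
    - [0,-0.3,0]
    - [0,0,0]
    - [0,0,0]
    - [0,0,0]
  twist:
    - [0,0,0]
    - [0,0,0]
    - [0,0,0]
    - [0,0,0]
    - [0,0,0]
    - [0,0,0]
    - [0,0,0]
    - [0,0,0]
    - [0,0,0]
    - [0,0,0]
  jaw: [255,255,255,255,255,255,255,255,255,255]

```text
clock: 22.95
tcp_pos: [0.4429, -0.0585, 0.3976]
orientation: [2.351, 2.056, 0.004]
contact_force: [0.6, -0.1, -0.9]
grip_width: 0.0002
```

```bash
python3 - <<'E'
from h import *
from bench import r
o,R=st();o=r.get_obs();f=r.grab_frame('wrist');cv2.imwrite('pics/w16.png',f['color'][...,::-1])
W=wworld(f,o);A=W[...,:2]@EX;B=W[...,:2]@EY+.003;z=W[...,2]
def pl(k,n):
    M=np.c_[A[k]-.543,B[k],np.ones(k.sum())];print(n,k.sum(),np.linalg.lstsq(M,z[k],rcond=None)[0].round(4))
pl((A>.49)&(A<.60)&(abs(B)<.08)&(abs(B)>.035)&(z>.05)&(z<.12),"lid slopes,z")
pl((A>.49)&(A<.55)&(abs(B)>.0135)&(abs(B)<.018)&(z>.05)&(z<.12),"strap sides")
for lo in np.arange(.48,.57,.01):
    k=(A>lo)&(A<lo+.01)&(abs(B)<.018)&(abs(B)>.013)&(z>.05)&(z<.12);print(round(lo,2),k.sum(),np.median(z[k]).round(4) if k.any() else None)
s=(abs(B)<.012)&(z>.085)&(z<.11)&(A>.48)&(A<.58);print("staple",s.sum(),np.median(A[s]),z[s].max())
f=r.grab_frame('scene');cv2.imwrite('pics/s16.png',cv2.resize(f['color'][100:300,240:460,::-1],None,fx=3,fy=3))
f=r.grab_frame('top');cv2.imwrite('pics/t16.png',f['color'][...,::-1])
E
```

```text
t 22.95 tcp [ 0.4429 -0.0585  0.3976] jawdir 82.33 tilt [ 0.81 -0.68] ab 0.4467 -0.0002 F [ 0.6 -0.1 -0.9] w 0.0002 q [ 0.83  0.2  -0.93  2.04  0.21  0.97  1.23]
lid slopes,z 7909 [ 0.0002 -0.0007  0.0721]
strap sides 348 [ 0.0856 -0.002   0.0808]
0.48 93 0.0723
0.49 151 0.0778
0.5 123 0.0781
0.51 102 0.078
0.52 23 0.0783
0.53 0 None
0.54 0 None
0.55 0 None
0.56 0 None
  return _methods._mean(a, axis=axis, dtype=dtype,
  ret = ret.dtype.type(ret / rcount)
Traceback (most recent call last):
ValueError: zero-size array to reduction operation maximum which has no identity
```

View pics/w16.png

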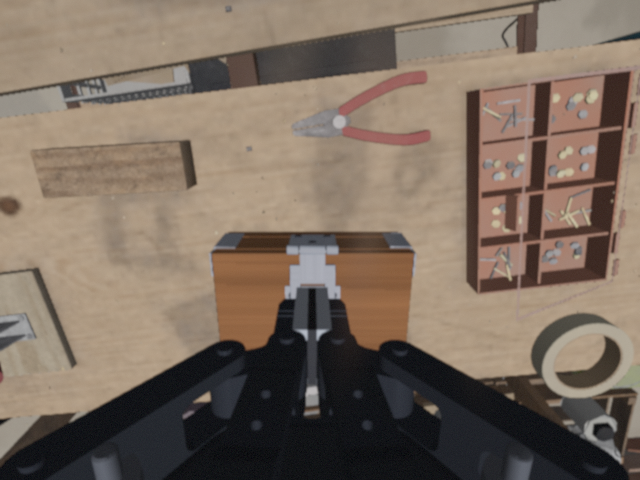

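The strap reads 78 mm and flat where it is visible; the fingers hide the rest. I'll check with the fixed cameras.

```bash
python3 - <<'E'
from h import *
from bench import r
for n in ("scene","top"):
    f=r.grab_frame(n);W=world(f);A=W[...,:2]@EX;B=W[...,:2]@EY+.003;z=W[...,2]
    print(n)
    for lo in np.arange(.48,.57,.01):
        k=(A>lo)&(A<lo+.01)&(abs(B)<.02)&(z>.05)&(z<.13);print(round(lo,2),k.sum(),np.percentile(z[k],[25,50,90]).round(4) if k.any() else None)
    if n=="scene":cv2.imwrite('pics/s16.png',cv2.resize(f['color'][150:300,240:440,::-1],None,fx=4,fy=4))
    else: cv2.imwrite('pics/t16.png',f['color'][...,::-1])
E
```

```text
scene
0.48 45 [0.0708 0.0743 0.0768]
0.49 50 [0.0743 0.0754 0.0775]
0.5 42 [0.0743 0.0753 0.0773]
0.51 66 [0.0718 0.0747 0.0889]
0.52 40 [0.0713 0.0748 0.0913]
0.53 44 [0.0736 0.0744 0.0774]
0.54 43 [0.0744 0.0753 0.0776]
0.55 32 [0.0745 0.0758 0.0787]
0.56 37 [0.0686 0.0699 0.0717]
top
0.48 0 None
0.49 0 None
0.5 0 None
0.51 20 [0.0746 0.0769 0.0954]
0.52 54 [0.0744 0.0768 0.0948]
0.53 78 [0.0759 0.0781 0.0818]
0.54 76 [0.0749 0.0773 0.081 ]
0.55 65 [0.0743 0.0781 0.0812]
0.56 77 [0.07   0.0722 0.0751]
```

View pics/s16.png

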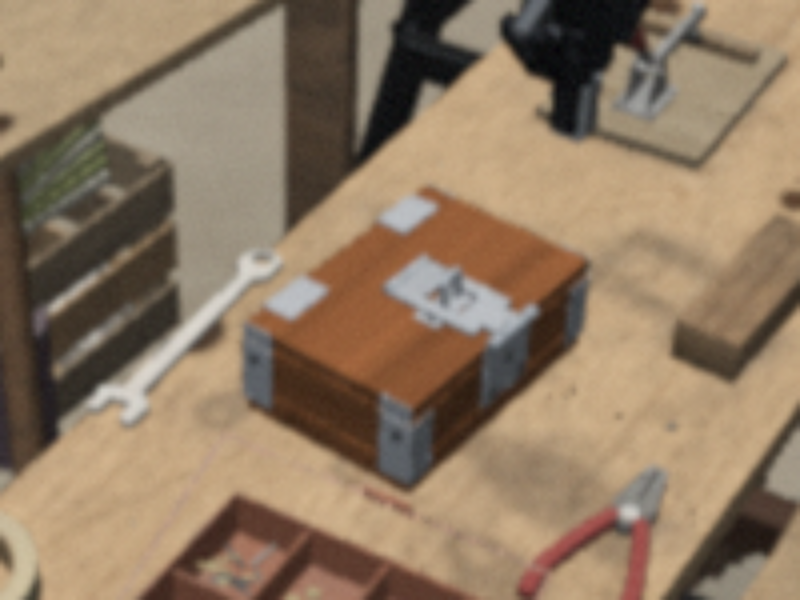

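View pics/t16.png

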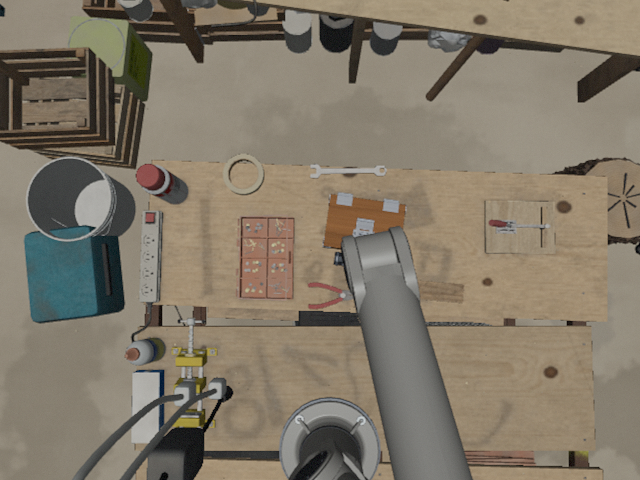

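The hasp lies flat at 78 mm along its whole length, with the staple standing through its slot at about 95 mm. The lid is flat at 72 mm, and the tape, pliers, offcut and spanner are where they were. The arm is clear, so I'll hand in.

```bash
python3 -c "
from bench import r
o=r.get_obs();print(o['clock'],o['contact_force'],abs(o['qvel']).max())
print(r.hand_in())"
```

```text
23.1 [-0.12284499  0.05199499 -0.21944081] 0.0034396474359466704
the job is handed in; nothing more can be done
None
```

The sanding block is in its bed in the case, the lid is shut, and the hasp lies flat on the lid with the staple through its slot. I handed the job in at 23.1 s with the arm clear of everything; no verdict was reported.

- **Block:** after release it lay between the four rails. A first depth fit showed a false 5° tilt caused by stray pixels. Refits on the top and wrist images put the block's top flat at 55 mm; the scene camera also read it flat but 2 mm lower (53 mm).
- **Lid:** I pushed it shut from behind; it reads flat with its top at 72 mm.
- **Hasp:** the pinch slid towards the strap's end past upright, so I let go and pushed it down with closed fingers. The top camera reads the strap at 77–78 mm and the staple at 95 mm. The scene camera reads the strap at about 75 mm, low by the same 2–3 mm as elsewhere.
- **Forces:** the highest I read was about 37 N in total at the fingertips, while pressing the lid shut; the body touched nothing that I saw.
- **Other things on the bench:** the tape, pliers, offcut and spanner look unmoved in the last pictures. I judged this by eye, and the arm partly hid the offcut and pliers from above.

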